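Clear the pressing bars and gauge the pressed pack

ROBOT

A 6-joint arm with a two-finger parallel gripper is mounted at the origin on the work surface. World frame = base frame: x ahead of the robot, y to its left, z up, the work surface at z = 0. Lengths are in m, angles in degrees, forces in N, time in s.
With the tool pointing down it reaches from about 0.35 to 0.875 m from the base axis. Payload 4.2 kg.
Tool frame: the origin (TCP) lies on the centre line of the jaws, within the pads' length; the fingertips stand 11 mm ahead of it and the grasp point (between the pads) lies 8 mm behind it; z points along the fingers, y is the line along which they close (so a half turn about z gives the same grasp; the last joint's range is limited). The gripper opens to 87 mm and grips with 3 to 60 N. Pads are 19 mm wide; open, the fingers measure 117 mm over their backs; the gripper's body (75 mm by 190 mm) begins 51 mm behind the grasp point.
Start: joints at [87.869, 22.042, 0.453, 0, -68.411, -14.817], TCP at [0.182, 0.598, 0.234] pointing down, gripper open.
Joint ranges: [-179.83, 179.83], [-69.29, 118.12], [-61.27, 80.66], [-181.25, 117.63], [-171.15, -9.14], [-177.46, 177.46]. Speed limits (degrees/s): [159.86, 159.86, 180, 180, 180, 180].

INTERFACE

Orientations are given as a 3x3 rotation matrix whose columns are the frame's x, y, z axes.
In Python, from station import r gives the robot as it stands.
- The arm moves only by the tool servo_tool, never from a script. Its argument "commands" is a list that holds one entry, the list of rows, each a list of 7 numbers: the closure, from 0 (fully open) to 1 (shut), then the shift along the tool's x, y, z in mm, then the turn, a rotation vector about the tool's x, y, z in rad. In form: [[[claw, x, y, z, ax, ay, az], ...]]. A call has exactly 5 rows; each row is the pose to reach, as a shift and turn from the pose commanded when the call began, along the tool's axes at that moment; what a row does not reach only later rows make up. A row lasts 1/10 s, in which the tool goes at most 50 mm and 8.59 degrees, less where a joint would pass 70% of its speed; a pose out of reach is approached as far as the arm can. A call with a gripper value outside its range is refused whole. The fingers move at their own pace and stop on an object; the grip force is fixed at half the most. Time passes only in rows, so rows that repeat a pose let the fingers close, or fill a call up. It gives the time, the measured TCP pose, the force, the opening and the grip force at its end, in the units of the state.
- r.sense(): the state, without advancing time (a new reading comes with each control period).
- r.capture(name): name is "side" or "top"; returns a dict with "pixels" (480x640x3 uint8, red, green, blue), "camera_matrix" (3x3 intrinsics, pixels), "R" (3x3) and "t" (3): a world point X has camera coordinates R X + t. Camera axes: x right, y down, z forward; pixel columns grow to the right and rows downward; lengths in m; the calibration is good to about 2 mm. A picture is of the moment at which its call begins. There is no depth.
- r.finish_job(): hands the job in; it is judged then, once.
The state is a dict: "time_s": time; "joints": joint angles; "joint_velocities": joint speeds; "effort": joint torques, N m; "tcp_pos": TCP position; "ee_rot": TCP orientation; "wrist_force": force on the tool from outside, world axes, zero at the start; "moment": the same for the moment, N m; "gripper_width": opening from 0.0 (shut) to 1.0 (fully open); "gripper_force": force on a finger pad.
Only numpy, scipy, OpenCV 4.12 (cv2) and the standard library are available. Lean on these libraries where they do the work, as an engineer would, in place of code of your own. Each camera call takes 0.05 s, during which the arm holds its last target. There are 200 camera calls.

TASK

The pressing is finished: put all the steel pressing bars, from the table and from on top of the pack, into the drop-bottom box, and once they are all in it pull its latch so that the floor swings open and drops them into the tote below. Then lay the pack flat on the base plate of the thickness gauge with one end under the foot, press the foot down until it rests on the pack, hold it there for a second to take the reading, and let it rise again, leaving the pack lying under it.

Things in the scene. Friction and masses are not known exactly. Their poses are not given: they have to be found in the camera images.
- station: Fixed stand: an open aluminium drop-bottom box above a grey tote. Origin on the table below the box's middle; x points from the latch side (front, towards the robot) to the floor's hinge side. Box inside 130 mm (x) by 182 mm (y), walls 6 mm, rims 210 mm above the table. Four posts at x = +-60, y = +-122 mm, 170 mm high.
- box_floor (a point): Middle of the upper face of the box's shut floor, 150 mm above the table (a fixed point of the stand).
- tote_in (a point): Point on the tote's inner floor, 4 mm above the table, below the box's middle. The tote spans station x from -150 to +94 mm and y from -115 to +115 mm; its 4 mm walls are 80 mm high. 75 mm of it lies open in front of the box, below the latch.
- latch_tab (a point): Top middle of the upright rubber tab of the latch bolt, in front of the box, 217 mm above the table. The tab is 34 mm wide (station y), 14 mm thick (station x), and its upper 26 mm are rubber; below, a 30 mm by 12 mm stem runs down to the bolt. 37 mm lie between the tab and the box's front wall when latched.
- latch (a joint): Travel of the latch bolt in m: 0 latched, to 0.045 fully drawn, along the station's -x (away from the box). It needs 2 N plus up to about 4 N with a full box and stays where it is left. The floor is let go at about 0.023.
- drop_floor (a joint): Angle of the hinged floor in rad: 0 shut, up to 1.2 hanging open into the tote. Falls by itself when the latch lets go.
- gauge: Fixed thickness gauge. Origin on the table below the foot's axis. Base plate 8 mm thick, x from -180 to +70 mm, 110 mm wide (y); column at x = 45 to 69 mm, 50 mm wide, 138 mm high; from it an arm 32 mm wide, at 114 to 138 mm height, reaches to x = -21 mm and carries the spindle. The pack goes in from the -x side, towards the robot, lying along x.
- foot (a joint): Travel of the gauge's spindle in m: 0 up at rest, grows as it is pressed down, to 0.062 at most. Foot's face above the base plate = 0.070 - value; it reads 0.044 with the foot resting on the pack. A spring pushes it back up: about 1.2 N to start it, 4 N at 0.044; pressing up to 20 N more on the pack does no harm.
- foot_face (a point): Centre of the underside of the gauge's round foot (28 mm across), 78 mm above the table at rest.
- cap_top (a point): Centre of the top of the black round cap (44 mm across, 12 mm thick) on the gauge's spindle, 208 mm above the table at rest; press here from above.
- pack: The pressed pack: pages between two brown card boards, rigid, 200 mm long (its x), 64 mm wide (its y), 26 mm thick, 0.3 kg, either end alike. Origin: centre of its underside. It starts on the table to the robot's right; one or two pressing bars may lie across it.
- bar1: A steel pressing bar, 90 mm long (its x), 32 mm wide (its y) and 18 mm thick, about 0.4 kg, felt on the underside; all bars are alike. Origin: centre of its underside. Starts flat on the table to the robot's left, if present.
- bar2: A steel pressing bar, 90 mm long (its x), 32 mm wide (its y) and 18 mm thick, about 0.4 kg, felt on the underside; all bars are alike. Origin: centre of its underside. Starts flat on the table to the robot's left, if present.
- bar3: A steel pressing bar, 90 mm long (its x), 32 mm wide (its y) and 18 mm thick, about 0.4 kg, felt on the underside; all bars are alike. Origin: centre of its underside. Starts flat on the table to the robot's left, if present.
- bar4: A steel pressing bar, 90 mm long (its x), 32 mm wide (its y) and 18 mm thick, about 0.4 kg, felt on the underside; all bars are alike. Origin: centre of its underside. Starts flat on the table to the robot's left, if present.
- bar5: A steel pressing bar, 90 mm long (its x), 32 mm wide (its y) and 18 mm thick, about 0.4 kg, felt on the underside; all bars are alike. Origin: centre of its underside. Starts lying across the top of the pack, if present.
- bar6: A steel pressing bar, 90 mm long (its x), 32 mm wide (its y) and 18 mm thick, about 0.4 kg, felt on the underside; all bars are alike. Origin: centre of its underside. Starts lying across the top of the pack, if present.
- jar: Bystander: closed jar 64 mm across, 90 mm high. Origin: centre of its underside. Leave it alone.
- cup: Bystander: white cup 72 mm across, 85 mm high. Origin: centre of its underside. Leave it alone.
- brush: Bystander: brush lying on the table. Origin: underside, in the middle of its length. Leave it alone.
There are look-alikes about, which are no part of the job. What is shaped like the bar5 but green is not meant.

How it is judged:
By the outcome, as a careful person would: the job done as asked, in the order asked, and still so for the second after the job is handed in, with the robot touching nothing.
Of bar1, bar2, bar3, bar4, bar5, bar6 only 4 to 6 are there at a start; the rules pass over those that are not, and their reading is None.
At some moment in a run one of bar1, bar2, bar3, bar4 may be knocked a few centimetres aside while the robot is not near it.
It also fails if it takes over 210 s, if anything falls off the work surface, if the arm or the gripper's body presses on something with over 40 N, if the wrist force passes 120 N, or if a joint passes its speed limit or range.

## Working session

There is one attempt and no reset: what is moved stays moved. The work goes in short steps, Python scripts to look and compute and a tool call to move; the robot and the scene stay as the last step left them, time stands still between calls to the robot, and variables do not carry over. Pictures are saved under pics/ and viewed, at most 14 in all, crops included, and the job is handed in when it is done.

Besides the shell and the picture viewer there is one more tool, called after "Call:" by a JSON object that holds its "op" and its "data". servo_tool: Moves the arm, as the interface text tells. Its arguments: {"type":"object","properties":{"commands":{"type":"array","items":{"type":"array","items":{"type":"array","items":{"type":"number"}}}}},"required":["commands"]}

```bash
ls; mkdir -p pics
cat > h.py <<'E'
import numpy as np, cv2
from station import r
def cap(n):
    return r.capture(n)
def ray(c,u,v,z):
    K,R,t=map(np.array,(c["camera_matrix"],c["R"],c["t"]))
    d=R.T@np.linalg.solve(K,[u,v,1.]);o=-R.T@t
    return o+d*(z-o[2])/d[2]
def proj(c,X):
    K,R,t=map(np.array,(c["camera_matrix"],c["R"],c["t"]))
    p=K@(R@np.array(X)+t);return p[:2]/p[2]
def save(c,f,box=None,s=1):
    im=cv2.cvtColor(np.array(c["pixels"]),cv2.COLOR_RGB2BGR)
    if box: im=im[box[1]:box[3],box[0]:box[2]]
    cv2.imwrite(f,cv2.resize(im,None,fx=s,fy=s,interpolation=cv2.INTER_CUBIC))
E
python3 - <<'E'
from h import *
np.set_printoptions(precision=3,suppress=True)
for n in("top","side"):
    c=cap(n);save(c,f"pics/{n}0.png");R=np.array(c["R"]);print(n,-R.T@np.array(c["t"]),R,np.array(c["camera_matrix"]))
s=r.sense();print(s["time_s"],s["tcp_pos"],s["ee_rot"],s["gripper_width"])
E
```

```text
pics
top [ 0.346 -0.035  1.567] [[ 0.007 -1.    -0.004]
 [-0.989 -0.006 -0.148]
 [ 0.148  0.005 -0.989]] [[592.254   0.    320.621]
 [  0.    592.254 230.3  ]
 [  0.      0.      1.   ]]
side [ 0.093 -0.569  0.923] [[ 0.742 -0.67  -0.017]
 [-0.502 -0.54  -0.675]
 [ 0.443  0.51  -0.737]] [[449.209   0.    319.816]
 [  0.    449.209 239.398]
 [  0.      0.      1.   ]]
0.1 [0.182 0.597 0.233] [[ 0.957 -0.292 -0.   ]
 [-0.292 -0.957 -0.002]
 [ 0.     0.002 -1.   ]] 1.000751487545178
```

View pics/top0.png

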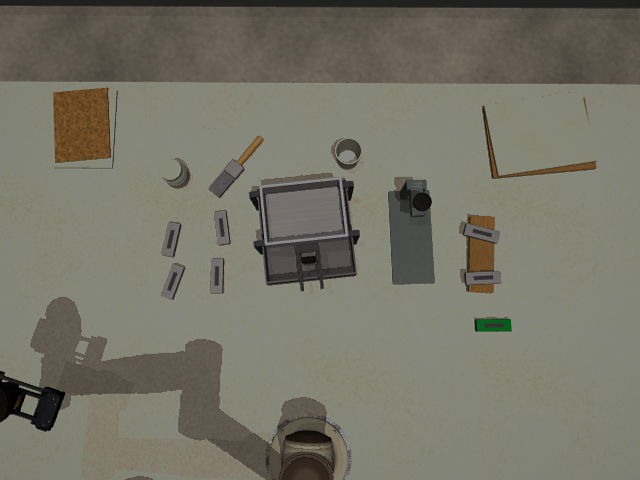

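View pics/side0.png

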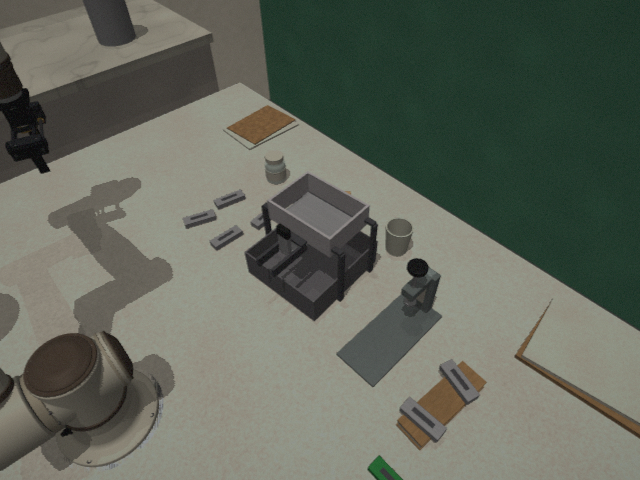

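The top view shows six lavender-grey bars. Four are on the table at left, at (172,239), (173,281), (222,228) and (217,275). Two lie across the pack at (482,232) and (482,278). The green look-alike at (493,325) isn't part of the job, and neither is the brush head at (227,178). The box is at (305,210), the latch tab at (309,258), and the gauge cap at (422,201).

```bash
cat >> h.py <<'E'
def bars(c,pts,z):
    """pose (x,y,yaw deg of long axis, L, W) of the lavender bars nearest to pixel seeds"""
    im=np.array(c["pixels"]).astype(int)
    m=((im[...,2]-im[...,1]>=2)).astype(np.uint8)
    m=cv2.morphologyEx(m,cv2.MORPH_CLOSE,np.ones((3,3),np.uint8))
    out=[]
    cs,_=cv2.findContours(m,cv2.RETR_EXTERNAL,cv2.CHAIN_APPROX_NONE)
    for p in pts:
        best=[q for q in cs if cv2.contourArea(q)>100 and cv2.pointPolygonTest(q,p,True)>-8]
        if not best: out.append(None);continue
        q=max(best,key=cv2.contourArea)[:,0]
        w=np.array([ray(c,u,v,z)[:2] for u,v in q])*1000
        (x,y),(a,b),th=cv2.minAreaRect(w.astype(np.float32))
        if a<b: a,b,th=b,a,th+90
        out.append(np.round([x,y,(th+90)%180-90,a,b],1))
    return out
E
python3 - <<'E'
from h import *
c=cap("top")
im=np.array(c["pixels"])
for p in [(172,235),(168,245),(222,220),(470,229),(200,250),(492,325),(480,255),(422,201),(410,250)]: print(p,im[p[1],p[0]])
print(bars(c,[(172,239),(173,281),(222,228),(217,275)],.018)); print(bars(c,[(482,232),(482,278)],.044))
a=cv2.resize(im[205:305,150:250],None,fx=4,fy=4,interpolation=cv2.INTER_CUBIC)
b=cv2.resize(im[205:305,440:540],None,fx=4,fy=4,interpolation=cv2.INTER_CUBIC)
cv2.imwrite("pics/bars.png",np.hstack([a,b])[...,::-1])
d=im[170:300,240:370]; e=im[170:300,380:450]
cv2.imwrite("pics/stn.png",cv2.resize(np.hstack([d,e]),None,fx=4,fy=4,interpolation=cv2.INTER_CUBIC)[...,::-1])
E
```

```text
(172, 235) [44 42 42]
(168, 245) [48 46 48]
(222, 220) [71 67 66]
(470, 229) [107 103 100]
(200, 250) [135 137 123]
(492, 325) [51 47 49]
(480, 255) [111  78  40]
(422, 201) [20 21 21]
(410, 250) [75 78 73]
[None, None, None, None]
[None, None]
```

View pics/bars.png

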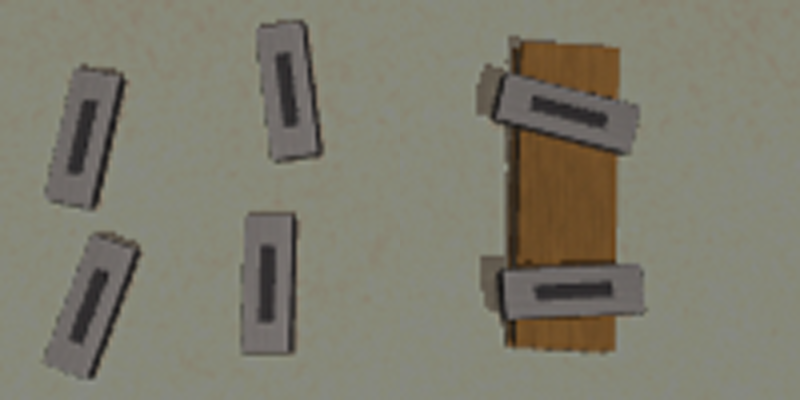

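View pics/stn.png

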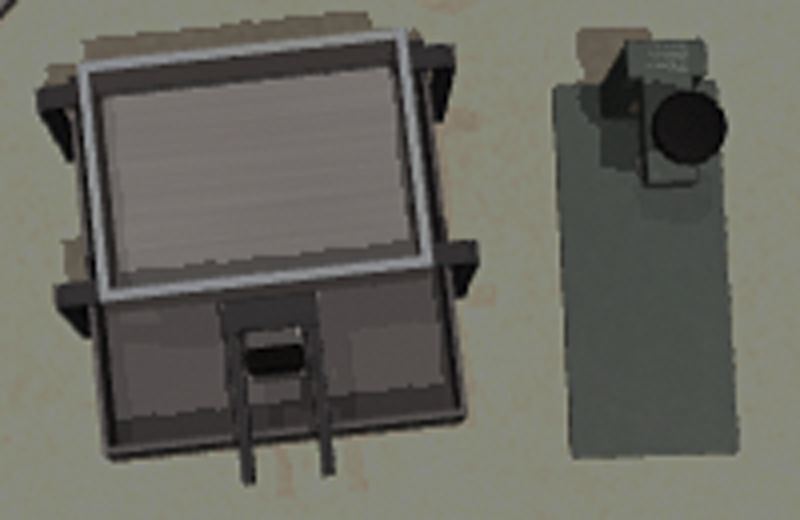

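The crop confirms six grey bars with dark slots, two of them on the brown pack. In the station crop the rim corners are at about (259.5,186.8), (341,177.5), (265.7,245) and (348,235.5), with the black latch tab at (308.5,260). The gauge cap is at (422.2,201.8), and three plate corners are at (388,191.5), (392.8,284.8) and (435,283).

```bash
sed -i 's/    m=((im.*/    m=((im[...,1]-im[...,2]<8)\&(im[...,0]-im[...,1]<9)\&(im[...,1]-im[...,0]<9)\&(im.max(2)>78)).astype(np.uint8)/; s/MORPH_CLOSE,np.ones((3,3)/MORPH_OPEN,np.ones((2,2)/' h.py
python3 - <<'E'
from h import *
np.set_printoptions(precision=1,suppress=True)
c=cap("top")
print(bars(c,[(172,239),(173,281),(222,228),(217,275)],.018)); print(bars(c,[(482,232),(482,278)],.044))
P=np.array([ray(c,*p,.21)[:2] for p in [(259.5,186.75),(341.2,177.5),(265.7,245),(348,235.5)]])*1000
print(P,P.mean(0)); tl,tr,bl,br=P
for a,b in((tl,tr),(bl,br),(bl,tl),(br,tr)): d=b-a;print(np.linalg.norm(d),np.degrees(np.arctan2(d[1],d[0])))
print("tab",ray(c,308.5,260,.217)*1000)
G=np.array([ray(c,*p,.008)[:2] for p in [(388.25,191.5),(392.75,284.75),(435,283.25)]])*1000
print(G)
for a,b in((G[1],G[0]),(G[2],G[1])): d=b-a;print(np.linalg.norm(d),np.degrees(np.arctan2(d[1],d[0])))
print("cap",ray(c,422.25,201.75,.208)*1000)
im=np.array(c["pixels"]).astype(int)
m=((im[...,0]-im[...,2]>40)).astype(np.uint8);m[:205]=0;m[305:]=0;m[:,:440]=0;m[:,540:]=0
v,u=np.nonzero(m);w=np.array([ray(c,a,b,.026)[:2] for a,b in zip(u,v)])*1000
print("pack",cv2.minAreaRect(w.astype(np.float32)))
E
```

```text
[array([549.7, 367.3, -10.5,  90.2,  30.8]), array([437.8, 358.3, -18.4,  88.8,  31.3]), array([582.3, 233.1,   8.9,  89.8,  30.5]), array([453.8, 241.8,  -0.2,  86.5,  30.3])]
[array([ 567.6, -448.5,   76. ,   88.5,   30.8]), array([ 451.5, -448. ,  -87.7,   88.8,   31.3])]
[[651.1 115.5]
 [674.5 -76. ]
 [513.7  98.1]
 [537.1 -92. ]] [594.1  11.4]
192.8589413282649 -83.03266026607123
191.46496051207322 -82.98225643502836
138.5347184081575 7.213226380800374
138.367318531161 6.636264557054204
tab [478.9  -1.3 217. ]
[[ 685.7 -208.6]
 [ 435.8 -217.9]
 [ 440.5 -328.8]]
250.06689112930587 2.1397349228674756
110.99989667946372 92.418283172603
cap [ 618.1 -265.5  208. ]
pack ((518.0029907226562, -446.42724609375), (67.28811645507812, 201.43289184570312), 87.0403823852539)
```

Sizes all agree: rim 138–142 by 192 mm, base plate 250 by 111 mm, bars about 89 by 31 mm. So the station is at (594,11) with yaw 7°, the gauge at (618,-265) with yaw 2.2°, and the pack at (518,-446) with yaw -3°. Next I'll write a small planner that converts world waypoints to tool shifts.

```bash
cat >> h.py <<'E'
def st(x,y,S=(594,11.4,7)):
    a=np.radians(S[2]);return S[0]+x*np.cos(a)-y*np.sin(a),S[1]+x*np.sin(a)+y*np.cos(a)
def plan(wps,start=None):
    """wps: (x,y,z mm, yaw deg of tool x). prints the shift/turn from each waypoint to the next (tool down)"""
    s=r.sense();p=np.array(s["tcp_pos"])*1000;R=np.array(s["ee_rot"])
    yaw=np.degrees(np.arctan2(R[1,0],R[0,0]))
    if start is not None: p=np.array(start[:3],float);yaw=start[3]
    print("at",p.round(1),round(yaw,1),"w",round(s["gripper_width"],3),"t",round(s["time_s"],1))
    for w in wps:
        a=np.radians(yaw);d=np.array(w[:3])-p
        dx,dy,dz=d[0]*np.cos(a)+d[1]*np.sin(a),d[0]*np.sin(a)-d[1]*np.cos(a),-d[2]
        dp=(w[3]-yaw+90)%180-90
        print(tuple(w),"->",round(dx),round(dy),round(dz),"az",round(-np.radians(dp),3),"n",int(np.ceil(max(np.linalg.norm(d)/50,abs(dp)/8.59))))
        p=np.array(w[:3],float);yaw+=dp
E
python3 - <<'E'
from h import *
plan([(549.7,367.3,130,-10.5),(549.7,367.3,14,-10.5),(549.7,367.3,264,-10.5),(*st(0,-54),264,7),(*st(0,-54),168,7),(*st(0,-54),264,7)])
E
```

```text
at [182.  597.6 232.9] -17.0 w 0.999 t 0.2
(549.7, 367.3, 130, -10.5) -> 419 113 103 az -0.113 n 9
(549.7, 367.3, 14, -10.5) -> 0 0 116 az -0.0 n 3
(549.7, 367.3, 264, -10.5) -> 0 0 -250 az -0.0 n 5
(np.float64(600.580944543878), np.float64(-42.19749218863139), 264, 7) -> 125 393 0 az -0.305 n 9
(np.float64(600.580944543878), np.float64(-42.19749218863139), 168, 7) -> 0 0 96 az -0.0 n 2
(np.float64(600.580944543878), np.float64(-42.19749218863139), 264, 7) -> 0 0 -96 az -0.0 n 2
```

Call:
{"op": "servo_tool", "data": {"commands": [[[0.3,42,11,10,0,0,-0.011],[0.3,84,23,20,0,0,-0.023],[0.3,126,34,31,0,0,-0.034],[0.3,168,45,41,0,0,-0.045],[0.3,210,57,52,0,0,-0.057]]]}}

```text
time_s: 0.7
tcp_pos: [0.3677, 0.4811, 0.1812]
ee_rot: [[0.972, -0.236, 0.0], [-0.236, -0.972, 0.0], [0.0, -0.0, -1.0]]
wrist_force: [-0.9, 0.5, -0.3]
gripper_width: 0.715
gripper_force: 0.0
```

Call:
{"op": "servo_tool", "data": {"commands": [[[0.3,42,9,10,0,0,-0.011],[0.3,84,18,20,0,0,-0.023],[0.3,126,27,31,0,0,-0.034],[0.3,168,36,41,0,0,-0.045],[0.3,209,44,51,0,0,-0.056]]]}}

```text
time_s: 1.2
tcp_pos: [0.5605, 0.3888, 0.1299]
ee_rot: [[0.983, -0.181, -0.0], [-0.181, -0.983, -0.0], [-0.0, 0.0, -1.0]]
wrist_force: [-0.2, 0.9, 0.7]
gripper_width: 0.704
gripper_force: 0.0
```

Run:
```python
from h import *
c=cap("top")
b=bars(c,[(172,239)],.018)[0];print(b)
plan([(549.7,367.3,130,-10.5),(549.7,367.3,14,-10.5)])
```

```text
None
at [564.8 385.3 127.3] -10.7 w 0.701 t 1.2
(549.7, 367.3, 130, -10.5) -> -11 21 -3 az -0.004 n 1
(549.7, 367.3, 14, -10.5) -> 0 0 116 az -0.0 n 3
```

Call:
{"op": "servo_tool", "data": {"commands": [[[0.3,-11,21,40,0,0,0],[0.3,-11,21,60,0,0,0],[0.3,-11,21,60,0,0,0],[0.3,-11,21,60,0,0,0],[0.3,-11,21,60,0,0,0]]]}}

```text
time_s: 1.75
tcp_pos: [0.5454, 0.3727, 0.0724]
ee_rot: [[0.984, -0.181, 0.003], [-0.181, -0.984, 0.002], [0.002, -0.003, -1.0]]
wrist_force: [1.0, 0.1, 0.4]
gripper_width: 0.697
gripper_force: 0.0
```

Run:
```python
from h import *
plan([(549.7,367.3,14,-10.5)])
```

```text
at [545.4 372.7  72.4] -10.4 w 0.697 t 1.8
(549.7, 367.3, 14, -10.5) -> 5 5 58 az 0.001 n 2
```

Call:
{"op": "servo_tool", "data": {"commands": [[[0.3,5,5,30,0,0,0],[0.3,5,5,58,0,0,0],[0.3,5,5,58,0,0,0],[0.75,5,5,58,0,0,0],[0.75,5,5,58,0,0,0]]]}}

```text
time_s: 2.25
tcp_pos: [0.5489, 0.3663, 0.0138]
ee_rot: [[0.983, -0.181, 0.002], [-0.181, -0.983, 0.002], [0.001, -0.002, -1.0]]
wrist_force: [-0.1, 0.1, -0.6]
gripper_width: 0.594
gripper_force: 0.0
```

Call:
{"op": "servo_tool", "data": {"commands": [[[0.75,0,0,0,0,0,0],[0.75,0,0,0,0,0,0],[0.75,0,0,-30,0,0,0],[0.75,0,0,-60,0,0,0],[0.75,0,0,-60,0,0,0]]]}}

```text
time_s: 2.75
tcp_pos: [0.5505, 0.3672, 0.0767]
ee_rot: [[0.983, -0.181, 0.006], [-0.181, -0.983, 0.005], [0.005, -0.007, -1.0]]
wrist_force: [2.4, 1.0, -2.5]
gripper_width: 0.357
gripper_force: 30.0
```

Run:
```python
from h import *
print(r.sense()["gripper_force"])
plan([(545,370,264,-10.5),(*st(0,-54),264,7),(*st(0,-54),168,7)])
```

```text
29.962536692619324
at [550.5 367.2  76.7] -10.4 w 0.357 t 2.8
(545, 370, 264, -10.5) -> -6 -2 -187 az 0.001 n 4
(np.float64(600.580944543878), np.float64(-42.19749218863139), 264, 7) -> 130 395 0 az -0.305 n 9
(np.float64(600.580944543878), np.float64(-42.19749218863139), 168, 7) -> 0 0 96 az -0.0 n 2
```

Call:
{"op": "servo_tool", "data": {"commands": [[[0.75,0,0,-48,0,0,-0.1],[0.75,0,0,-96,0,0,-0.2],[0.75,0,0,-144,0,0,-0.305],[0.75,0,0,-190,0,0,-0.305],[0.75,0,0,-190,0,0,-0.305]]]}}

```text
time_s: 3.25
tcp_pos: [0.551, 0.3671, 0.2699]
ee_rot: [[0.992, 0.122, 0.011], [0.122, -0.992, 0.009], [0.012, -0.007, -1.0]]
wrist_force: [1.0, 0.6, -2.3]
gripper_width: 0.354
gripper_force: 30.0
```

Call:
{"op": "servo_tool", "data": {"commands": [[[0.75,0,45,0,0,0,0],[0.75,0,90,0,0,0,0],[0.75,0,135,0,0,0,0],[0.75,0,180,0,0,0,0],[0.75,0,225,0,0,0,0]]]}}

```text
time_s: 3.75
tcp_pos: [0.5745, 0.1402, 0.2596]
ee_rot: [[0.993, 0.122, -0.005], [0.122, -0.993, -0.001], [-0.005, 0.0, -1.0]]
wrist_force: [0.5, 0.1, -4.8]
gripper_width: 0.361
gripper_force: 30.0
```

Call:
{"op": "servo_tool", "data": {"commands": [[[0.75,0,45,0,0,0,0],[0.75,0,90,0,0,0,0],[0.75,0,135,0,0,0,0],[0.75,0,170,0,0,0,0],[0.75,0,188,0,0,0,0]]]}}

```text
time_s: 4.25
tcp_pos: [0.5974, -0.0473, 0.2594]
ee_rot: [[0.993, 0.118, -0.005], [0.118, -0.993, 0.0], [-0.005, -0.001, -1.0]]
wrist_force: [-0.4, -0.1, -3.5]
gripper_width: 0.356
gripper_force: 30.0
```

Call:
{"op": "servo_tool", "data": {"commands": [[[0.75,0,0,0,0,0,0],[0.75,0,0,0,0,0,0],[0.75,0,0,0,0,0,0],[0.75,0,0,20,0,0,0],[0.75,0,0,20,0,0,0]]]}}

```text
time_s: 4.75
tcp_pos: [0.5967, -0.0432, 0.2394]
ee_rot: [[0.992, 0.123, -0.007], [0.123, -0.992, 0.001], [-0.007, -0.001, -1.0]]
wrist_force: [-0.7, 0.1, -5.3]
gripper_width: 0.356
gripper_force: 30.0
```

Run:
```python
from h import *
plan([(*st(0,-54),168,7),(*st(0,-54),264,7)])
c=cap("top");save(c,"pics/a.png",(240,150,370,300),4)
print(bars(c,[(173,281),(222,228),(217,275)],.018))
```

```text
at [596.7 -43.2 239.4] 7.1 w 0.356 t 4.8
(np.float64(600.580944543878), np.float64(-42.19749218863139), 168, 7) -> 4 -1 71 az 0.001 n 2
(np.float64(600.580944543878), np.float64(-42.19749218863139), 264, 7) -> 0 0 -96 az -0.0 n 2
[array([438.5, 357.7, -18.4,  90.5,  30.7]), None, array([ 4.538e+02,  2.418e+02, -2.000e-01,  8.650e+01,  3.050e+01])]
```

View pics/a.png

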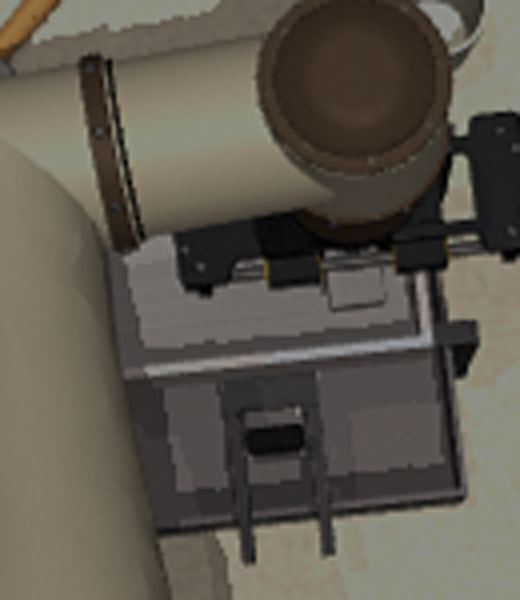

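The bar is held over the right half of the box at crop (355,290), inside the rim, so I'll lower and release.

Call:
{"op": "servo_tool", "data": {"commands": [[[0.75,3,0,40,0,0,0],[0.75,3,0,71,0,0,0],[0.75,3,0,71,0,0,0],[0.54,3,0,72,0,0,0],[0.54,3,0,72,0,0,0]]]}}

```text
time_s: 5.3
tcp_pos: [0.603, -0.0438, 0.1725]
ee_rot: [[0.992, 0.123, 0.003], [0.123, -0.992, -0.0], [0.003, 0.001, -1.0]]
wrist_force: [0.4, -0.2, 0.1]
gripper_width: 0.437
gripper_force: 0.0
```

Call:
{"op": "servo_tool", "data": {"commands": [[[0.54,0,0,0,0,0,0],[0.54,0,0,-20,0,0,0],[0.54,0,0,-60,0,0,0],[0.54,0,0,-90,0,0,0],[0.54,0,0,-90,0,0,0]]]}}

```text
time_s: 5.8
tcp_pos: [0.6046, -0.0443, 0.2674]
ee_rot: [[0.992, 0.122, 0.013], [0.122, -0.992, 0.0], [0.013, 0.001, -1.0]]
wrist_force: [0.0, -0.2, -0.1]
gripper_width: 0.462
gripper_force: 0.0
```

Run:
```python
from h import *
plan([(*st(0,330),258,7),(438.5,357.7,100,-18.4),(438.5,357.7,14,-18.4),(438.5,357.7,264,7),(*st(0,0),264,7)])
```

```text
at [604.6 -44.3 267.4] 7.0 w 0.462 t 5.8
(np.float64(553.7831166763013), np.float64(338.94023004163626), 258, 7) -> -3 -387 9 az 0.001 n 8
(438.5, 357.7, 100, -18.4) -> -112 -33 158 az 0.443 n 4
(438.5, 357.7, 14, -18.4) -> 0 0 86 az -0.0 n 2
(438.5, 357.7, 264, 7) -> 0 0 -250 az -0.443 n 5
(np.float64(594.0), np.float64(11.4), 264, 7) -> 112 363 0 az -0.0 n 8
```

Call:
{"op": "servo_tool", "data": {"commands": [[[0.3,0,-48,0,0,0,0],[0.3,0,-96,0,0,0,0],[0.3,0,-144,0,0,0,0],[0.3,0,-192,0,0,0,0],[0.3,-10,-238,0,0,0,0]]]}}

```text
time_s: 6.3
tcp_pos: [0.5629, 0.1929, 0.2608]
ee_rot: [[0.993, 0.122, 0.001], [0.122, -0.993, 0.0], [0.001, -0.0, -1.0]]
wrist_force: [0.5, -0.2, 0.6]
gripper_width: 0.693
gripper_force: 0.0
```

Call:
{"op": "servo_tool", "data": {"commands": [[[0.3,-25,-42,20,0,0,0.09],[0.3,-50,-84,40,0,0,0.18],[0.3,-75,-126,60,0,0,0.27],[0.3,-95,-165,80,0,0,0.36],[0.3,-102,-182,110,0,0,0.443]]]}}

```text
time_s: 6.8
tcp_pos: [0.4386, 0.3626, 0.1522]
ee_rot: [[0.949, -0.316, 0.004], [-0.316, -0.949, 0.005], [0.002, -0.006, -1.0]]
wrist_force: [0.6, 0.0, -0.6]
gripper_width: 0.699
gripper_force: 0.0
```

Call:
{"op": "servo_tool", "data": {"commands": [[[0.3,0,0,30,0,0,0],[0.3,0,0,60,0,0,0],[0.3,0,0,60,0,0,0],[0.3,0,0,60,0,0,0],[0.3,0,0,60,0,0,0]]]}}

```text
time_s: 7.3
tcp_pos: [0.4406, 0.36, 0.0926]
ee_rot: [[0.949, -0.315, 0.003], [-0.315, -0.949, 0.003], [0.002, -0.004, -1.0]]
wrist_force: [0.2, -0.6, 0.2]
gripper_width: 0.699
gripper_force: 0.0
```

Run:
```python
from h import *
c=cap("top");b=bars(c,[(173,281),(222,228),(217,275)],.018);print(b)
plan([(438.5,357.7,14,-18.4),(438.5,357.7,264,7),(*st(0,0),264,7)])
```

```text
[None, array([582.1, 232.9,   8.5,  90.1,  30.2]), array([ 4.538e+02,  2.418e+02, -2.000e-01,  8.660e+01,  3.040e+01])]
at [440.5 360.   92.7] -18.4 w 0.701 t 7.3
(438.5, 357.7, 14, -18.4) -> -1 3 79 az 0.0 n 2
(438.5, 357.7, 264, 7) -> 0 0 -250 az -0.443 n 5
(np.float64(594.0), np.float64(11.4), 264, 7) -> 112 363 0 az -0.0 n 8
```

Call:
{"op": "servo_tool", "data": {"commands": [[[0.3,-1,3,40,0,0,0],[0.3,-1,3,79,0,0,0],[0.3,-1,3,79,0,0,0],[0.75,-1,3,79,0,0,0],[0.75,-1,3,79,0,0,0]]]}}

```text
time_s: 7.85
tcp_pos: [0.438, 0.357, 0.0127]
ee_rot: [[0.949, -0.316, 0.001], [-0.316, -0.949, 0.002], [0.001, -0.002, -1.0]]
wrist_force: [0.8, 0.0, 0.5]
gripper_width: 0.597
gripper_force: 0.0
```

Call:
{"op": "servo_tool", "data": {"commands": [[[0.75,0,0,0,0,0,0],[0.75,0,0,0,0,0,0],[0.75,0,0,0,0,0,0],[0.75,0,0,-30,0,0,0],[0.75,0,0,-75,0,0,-0.143]]]}}

```text
time_s: 8.35
tcp_pos: [0.435, 0.3535, 0.0834]
ee_rot: [[0.985, -0.175, -0.008], [-0.175, -0.985, -0.009], [-0.006, 0.01, -1.0]]
wrist_force: [0.6, 0.6, -4.0]
gripper_width: 0.363
gripper_force: 30.0
```

Call:
{"op": "servo_tool", "data": {"commands": [[[0.75,0,0,-45,0,0,-0.1],[0.75,0,0,-90,0,0,-0.2],[0.75,0,0,-135,0,0,-0.3],[0.75,0,0,-175,0,0,-0.3],[0.75,0,0,-175,0,0,-0.3]]]}}

```text
time_s: 8.85
tcp_pos: [0.4393, 0.3581, 0.2677]
ee_rot: [[0.992, 0.122, 0.008], [0.122, -0.992, 0.008], [0.009, -0.007, -1.0]]
wrist_force: [0.5, 1.3, -3.9]
gripper_width: 0.367
gripper_force: 30.0
```

Call:
{"op": "servo_tool", "data": {"commands": [[[0.75,14,45,0,0,0,0],[0.75,28,90,0,0,0,0],[0.75,42,135,0,0,0,0],[0.75,56,180,0,0,0,0],[0.75,70,225,0,0,0,0]]]}}

```text
time_s: 9.35
tcp_pos: [0.5332, 0.1396, 0.2592]
ee_rot: [[0.993, 0.122, -0.005], [0.122, -0.993, -0.001], [-0.005, 0.001, -1.0]]
wrist_force: [0.1, -0.4, -3.5]
gripper_width: 0.368
gripper_force: 30.0
```

Call:
{"op": "servo_tool", "data": {"commands": [[[0.75,14,45,0,0,0,0],[0.75,28,90,0,0,0,0],[0.75,42,138,0,0,0,0],[0.75,42,138,0,0,0,0],[0.75,42,138,0,0,0,0]]]}}

```text
time_s: 9.85
tcp_pos: [0.5916, 0.0083, 0.2587]
ee_rot: [[0.993, 0.118, -0.006], [0.118, -0.993, -0.0], [-0.006, -0.0, -1.0]]
wrist_force: [-0.4, 0.6, -4.4]
gripper_width: 0.364
gripper_force: 30.0
```

Run:
```python
from h import *
plan([(*st(0,0),168,7),(*st(0,0),258,7)])
```

```text
at [591.6   8.3 258.7] 6.8 w 0.364 t 9.8
(np.float64(594.0), np.float64(11.4), 168, 7) -> 3 -3 91 az -0.004 n 2
(np.float64(594.0), np.float64(11.4), 258, 7) -> 0 0 -90 az -0.0 n 2
```

Call:
{"op": "servo_tool", "data": {"commands": [[[0.75,3,-3,45,0,0,0],[0.75,3,-3,88,0,0,0],[0.75,3,-3,91,0,0,0],[0.54,3,-3,91,0,0,0],[0.54,3,-3,91,0,0,0]]]}}

```text
time_s: 10.35
tcp_pos: [0.5974, 0.0141, 0.1738]
ee_rot: [[0.992, 0.124, 0.006], [0.124, -0.992, 0.0], [0.006, 0.001, -1.0]]
wrist_force: [-0.6, 0.1, 0.4]
gripper_width: 0.436
gripper_force: 0.0
```

Call:
{"op": "servo_tool", "data": {"commands": [[[0.54,0,0,0,0,0,0],[0.54,0,0,-20,0,0,0],[0.54,0,0,-60,0,0,0],[0.54,0,0,-90,0,0,0],[0.54,0,0,-90,0,0,0]]]}}

```text
time_s: 10.85
tcp_pos: [0.5987, 0.0135, 0.2687]
ee_rot: [[0.992, 0.123, 0.015], [0.123, -0.992, 0.002], [0.015, -0.0, -1.0]]
wrist_force: [-0.1, 0.7, 0.2]
gripper_width: 0.458
gripper_force: 0.0
```

Call:
{"op": "servo_tool", "data": {"commands": [[[0.3,-20,-45,0,0,0,0],[0.3,-40,-90,0,0,0,0],[0.3,-60,-135,0,0,0,0],[0.3,-80,-180,0,0,0,0.06],[0.3,-100,-225,0,0,0,0.126]]]}}

```text
time_s: 11.35
tcp_pos: [0.4679, 0.226, 0.2623]
ee_rot: [[1.0, -0.007, 0.003], [-0.007, -1.0, 0.002], [0.003, -0.002, -1.0]]
wrist_force: [0.2, 0.1, 0.6]
gripper_width: 0.696
gripper_force: 0.0
```

Call:
{"op": "servo_tool", "data": {"commands": [[[0.3,-14,-20,40,0,0,0],[0.3,-14,-20,85,0,0,0],[0.3,-14,-20,130,0,0,0],[0.3,-14,-20,165,0,0,0],[0.3,-14,-20,170,0,0,0]]]}}

```text
time_s: 11.85
tcp_pos: [0.453, 0.2429, 0.0878]
ee_rot: [[1.0, -0.004, -0.005], [-0.004, -1.0, -0.005], [-0.005, 0.005, -1.0]]
wrist_force: [-1.1, -0.3, -0.0]
gripper_width: 0.699
gripper_force: 0.0
```

Call:
{"op": "servo_tool", "data": {"commands": [[[0.3,0,0,0,0,0,0],[0.3,0,0,0,0,0,0],[0.3,0,0,0,0,0,0],[0.3,0,0,0,0,0,0],[0.3,0,0,0,0,0,0]]]}}

```text
time_s: 12.35
tcp_pos: [0.4554, 0.2448, 0.0916]
ee_rot: [[1.0, -0.004, 0.002], [-0.004, -1.0, 0.002], [0.002, -0.002, -1.0]]
wrist_force: [-1.0, -0.3, 0.4]
gripper_width: 0.699
gripper_force: 0.0
```

Run:
```python
from h import *
c=cap("top");b=bars(c,[(222,228),(217,275)],.018);print(b)
save(c,"pics/b.png",(150,150,370,310),3)
plan([(453.8,241.8,14,-.2),(453.8,241.8,264,7),(*st(0,54),264,7)])
```

```text
[array([582.3, 233.4,   8.5,  89.7,  31.1]), None]
at [455.2 244.7  91.3] -0.2 w 0.696 t 12.4
(453.8, 241.8, 14, -0.2) -> -1 3 77 az -0.0 n 2
(453.8, 241.8, 264, 7) -> 0 0 -250 az -0.126 n 5
(np.float64(587.419055456122), np.float64(64.99749218863138), 264, 7) -> 111 192 0 az -0.0 n 5
```

View pics/b.png

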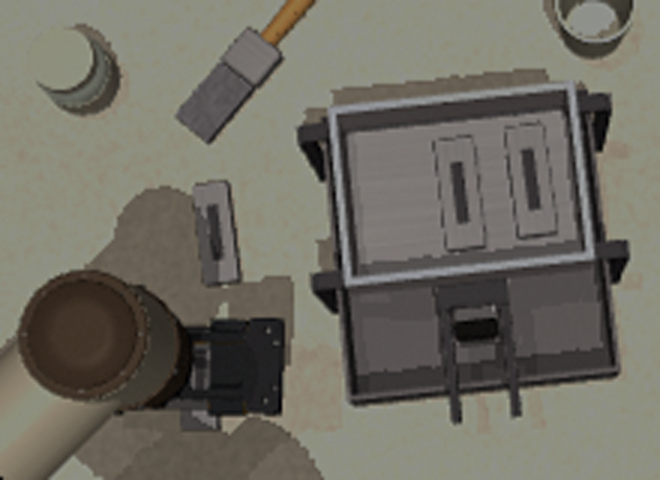

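The picture shows two bars lying side by side in the box at (460,193) and (531,180). The gripper is over the third bar.

Call:
{"op": "servo_tool", "data": {"commands": [[[0.3,-1,3,40,0,0,0],[0.3,-1,3,77,0,0,0],[0.3,-1,3,77,0,0,0],[0.75,-1,3,77,0,0,0],[0.75,-1,3,77,0,0,0]]]}}

```text
time_s: 12.9
tcp_pos: [0.4539, 0.2415, 0.0137]
ee_rot: [[1.0, -0.004, 0.0], [-0.004, -1.0, 0.0], [0.0, -0.0, -1.0]]
wrist_force: [0.3, -0.7, -0.4]
gripper_width: 0.593
gripper_force: 0.0
```

Call:
{"op": "servo_tool", "data": {"commands": [[[0.75,0,0,0,0,0,0],[0.75,0,0,0,0,0,0],[0.75,0,0,0,0,0,0],[0.75,0,0,-30,0,0,0],[0.75,0,0,-75,0,0,-0.126]]]}}

```text
time_s: 13.4
tcp_pos: [0.4513, 0.2391, 0.0861]
ee_rot: [[0.992, 0.124, -0.008], [0.124, -0.992, -0.007], [-0.009, 0.006, -1.0]]
wrist_force: [0.9, 1.2, -3.2]
gripper_width: 0.362
gripper_force: 30.0
```

Call:
{"op": "servo_tool", "data": {"commands": [[[0.75,0,0,-45,0,0,0],[0.75,0,0,-90,0,0,0],[0.75,0,0,-135,0,0,0],[0.75,0,0,-175,0,0,0],[0.75,0,0,-175,0,0,0]]]}}

```text
time_s: 13.9
tcp_pos: [0.4561, 0.2429, 0.2695]
ee_rot: [[0.992, 0.122, 0.01], [0.122, -0.992, 0.008], [0.01, -0.006, -1.0]]
wrist_force: [0.5, 0.7, -3.0]
gripper_width: 0.368
gripper_force: 30.0
```

Call:
{"op": "servo_tool", "data": {"commands": [[[0.75,26,45,0,0,0,0],[0.75,52,90,0,0,0,0],[0.75,78,135,0,0,0,0],[0.75,100,174,0,0,0,0],[0.75,111,192,0,0,0,0]]]}}

```text
time_s: 14.4
tcp_pos: [0.5878, 0.061, 0.2606]
ee_rot: [[0.993, 0.118, -0.005], [0.118, -0.993, -0.001], [-0.005, 0.001, -1.0]]
wrist_force: [-0.6, 0.3, -3.7]
gripper_width: 0.36
gripper_force: 30.0
```

Call:
{"op": "servo_tool", "data": {"commands": [[[0.75,0,0,0,0,0,0],[0.75,0,0,0,0,0,0],[0.75,0,0,0,0,0,0],[0.75,0,0,0,0,0,0],[0.75,0,0,0,0,0,0]]]}}

```text
time_s: 14.9
tcp_pos: [0.587, 0.0653, 0.2637]
ee_rot: [[0.992, 0.123, 0.0], [0.123, -0.992, 0.0], [0.0, -0.0, -1.0]]
wrist_force: [0.4, 0.7, -3.5]
gripper_width: 0.362
gripper_force: 30.0
```

Run:
```python
from h import *
plan([(*st(0,53),168,7),(*st(0,53),258,7),(568,231,258,8.5)])
```

```text
at [587.   65.3 263.7] 7.1 w 0.362 t 14.9
(np.float64(587.5409247995271), np.float64(64.00494603699006), 168, 7) -> 0 1 96 az 0.002 n 2
(np.float64(587.5409247995271), np.float64(64.00494603699006), 258, 7) -> 0 0 -90 az -0.0 n 2
(568, 231, 258, 8.5) -> 1 -168 0 az -0.026 n 4
```

Call:
{"op": "servo_tool", "data": {"commands": [[[0.75,0,1,48,0,0,0],[0.75,0,1,93,0,0,0],[0.75,0,1,96,0,0,0],[0.54,0,1,96,0,0,0],[0.54,0,1,96,0,0,0]]]}}

```text
time_s: 15.4
tcp_pos: [0.5895, 0.064, 0.1707]
ee_rot: [[0.992, 0.123, 0.005], [0.123, -0.992, 0.001], [0.005, -0.0, -1.0]]
wrist_force: [0.1, -0.1, -0.6]
gripper_width: 0.436
gripper_force: 0.0
```

Call:
{"op": "servo_tool", "data": {"commands": [[[0.54,0,0,0,0,0,0],[0.54,0,0,-20,0,0,0],[0.54,0,0,-60,0,0,0],[0.54,0,0,-90,0,0,0],[0.54,0,0,-90,0,0,0]]]}}

```text
time_s: 15.9
tcp_pos: [0.5907, 0.0639, 0.2652]
ee_rot: [[0.992, 0.123, 0.014], [0.123, -0.992, 0.003], [0.014, -0.001, -1.0]]
wrist_force: [0.4, -0.1, -0.2]
gripper_width: 0.461
gripper_force: 0.0
```

Call:
{"op": "servo_tool", "data": {"commands": [[[0.3,-1,-45,0,0,0,0],[0.3,-1,-90,0,0,0,0],[0.3,-1,-135,0,0,0,-0.026],[0.3,-1,-160,0,0,0,-0.026],[0.3,-1,-168,10,0,0,-0.026]]]}}

```text
time_s: 16.4
tcp_pos: [0.5666, 0.233, 0.2495]
ee_rot: [[0.989, 0.151, 0.004], [0.151, -0.989, 0.003], [0.005, -0.002, -1.0]]
wrist_force: [1.6, 0.6, 0.5]
gripper_width: 0.688
gripper_force: 0.0
```

Call:
{"op": "servo_tool", "data": {"commands": [[[0.3,0,0,40,0,0,0],[0.3,0,0,80,0,0,0],[0.3,0,0,110,0,0,0],[0.3,0,0,115,0,0,0],[0.3,0,0,115,0,0,0]]]}}

```text
time_s: 16.9
tcp_pos: [0.5663, 0.2293, 0.1323]
ee_rot: [[0.989, 0.147, -0.001], [0.147, -0.989, -0.001], [-0.001, 0.001, -1.0]]
wrist_force: [0.2, 0.6, 1.5]
gripper_width: 0.698
gripper_force: 0.0
```

Call:
{"op": "servo_tool", "data": {"commands": [[[0.3,0,0,0,0,0,0],[0.3,0,0,0,0,0,0],[0.3,0,0,0,0,0,0],[0.3,0,0,0,0,0,0],[0.3,0,0,0,0,0,0]]]}}

```text
time_s: 17.4
tcp_pos: [0.5663, 0.2302, 0.1331]
ee_rot: [[0.989, 0.148, 0.001], [0.148, -0.989, 0.001], [0.001, -0.0, -1.0]]
wrist_force: [-0.8, 1.2, -0.0]
gripper_width: 0.697
gripper_force: 0.0
```

Run:
```python
from h import *
c=cap("top")
save(c,"pics/c.png",(180,170,360,300),4)
plan([(565.5,230.7,14,8.5),(565.5,230.7,270,7),(*st(-14,-54),270,7)])
```

```text
at [566.2 230.1 132.9] 8.5 w 0.698 t 17.4
(565.5, 230.7, 14, 8.5) -> -1 -1 119 az -0.0 n 3
(565.5, 230.7, 270, 7) -> 0 0 -256 az 0.026 n 6
(np.float64(586.6852984208995), np.float64(-43.90366299630345), 270, 7) -> -12 275 0 az -0.0 n 6
```

View pics/c.png

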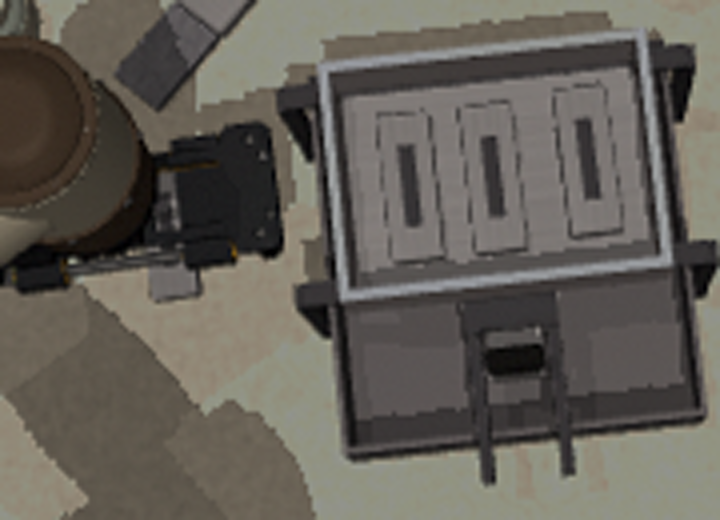

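Three bars lie in the box, and the gripper's end sits between the two left posts with a clear gap. I'll pick the fourth bar.

Call:
{"op": "servo_tool", "data": {"commands": [[[0.3,-1,-1,35,0,0,0],[0.3,-1,-1,70,0,0,0],[0.3,-1,-1,105,0,0,0],[0.3,-1,-1,119,0,0,0],[0.5,-1,-1,119,0,0,0]]]}}

```text
time_s: 17.95
tcp_pos: [0.5649, 0.2309, 0.0134]
ee_rot: [[0.989, 0.149, -0.001], [0.149, -0.989, -0.001], [-0.001, 0.001, -1.0]]
wrist_force: [0.7, -0.1, 0.7]
gripper_width: 0.663
gripper_force: 0.0
```

Call:
{"op": "servo_tool", "data": {"commands": [[[0.75,0,0,0,0,0,0],[0.75,0,0,0,0,0,0],[0.75,0,0,0,0,0,0],[0.75,0,0,-25,0,0,0],[0.75,0,0,-60,0,0,0]]]}}

```text
time_s: 18.45
tcp_pos: [0.5626, 0.2294, 0.0712]
ee_rot: [[0.989, 0.147, -0.007], [0.147, -0.989, -0.004], [-0.008, 0.003, -1.0]]
wrist_force: [0.4, -0.5, -3.3]
gripper_width: 0.362
gripper_force: 30.0
```

Call:
{"op": "servo_tool", "data": {"commands": [[[0.75,0,0,-45,0,0,0],[0.75,0,0,-90,0,0,0],[0.75,0,0,-135,0,0,0],[0.75,0,0,-180,0,0,0.026],[0.75,0,0,-200,0,0,0.026]]]}}

```text
time_s: 18.95
tcp_pos: [0.5659, 0.2312, 0.2783]
ee_rot: [[0.993, 0.122, 0.006], [0.122, -0.993, 0.004], [0.006, -0.003, -1.0]]
wrist_force: [0.8, 1.1, -3.3]
gripper_width: 0.362
gripper_force: 30.0
```

Call:
{"op": "servo_tool", "data": {"commands": [[[0.75,-2,45,0,0,0,0],[0.75,-4,90,0,0,0,0],[0.75,-6,135,0,0,0,0],[0.75,-10,180,0,0,0,0],[0.75,-14,225,0,0,0,0]]]}}

```text
time_s: 19.45
tcp_pos: [0.5773, 0.0042, 0.2724]
ee_rot: [[0.993, 0.122, -0.003], [0.122, -0.993, 0.0], [-0.003, -0.001, -1.0]]
wrist_force: [0.8, 0.5, -3.9]
gripper_width: 0.36
gripper_force: 30.0
```

Call:
{"op": "servo_tool", "data": {"commands": [[[0.75,0,35,0,0,0,0],[0.75,0,50,0,0,0,0],[0.75,0,50,0,0,0,0],[0.75,0,50,0,0,0,0],[0.75,0,50,0,0,0,0]]]}}

```text
time_s: 19.95
tcp_pos: [0.5844, -0.0426, 0.2731]
ee_rot: [[0.992, 0.123, -0.001], [0.123, -0.992, 0.0], [-0.001, -0.001, -1.0]]
wrist_force: [0.5, -0.1, -3.9]
gripper_width: 0.364
gripper_force: 30.0
```

Run:
```python
from h import *
c=cap("top");print(bars(c,[(482,232),(482,278)],.044))
plan([(*st(-17,-54),186,7),(*st(-17,-54),264,7),(567.6,-448.5,264,76-180),(567.6,-448.5,144,76-180)])
```

```text
[array([ 567.6, -448.5,   76. ,   88.5,   30.8]), array([ 451.6, -448. ,  -87.7,   88.8,   31.4])]
at [584.5 -42.5 273.3] 7.1 w 0.36 t 20.0
(np.float64(583.7076599659755), np.float64(-44.269271026518894), 186, 7) -> -1 2 87 az 0.002 n 2
(np.float64(583.7076599659755), np.float64(-44.269271026518894), 264, 7) -> 0 0 -78 az -0.0 n 2
(567.6, -448.5, 264, -104) -> -65 399 0 az -1.204 n 9
(567.6, -448.5, 144, -104) -> 0 0 120 az -0.0 n 3
```

Call:
{"op": "servo_tool", "data": {"commands": [[[0.75,-1,2,45,0,0,0],[0.75,-1,2,84,0,0,0],[0.75,-1,2,87,0,0,0],[0.54,-1,2,87,0,0,0],[0.54,-1,2,87,0,0,0]]]}}

```text
time_s: 20.5
tcp_pos: [0.5851, -0.0452, 0.1882]
ee_rot: [[0.992, 0.123, 0.003], [0.123, -0.992, -0.0], [0.003, 0.001, -1.0]]
wrist_force: [-1.0, 0.2, 0.1]
gripper_width: 0.438
gripper_force: 0.0
```

Call:
{"op": "servo_tool", "data": {"commands": [[[0.54,0,0,0,0,0,0],[0.54,0,0,-20,0,0,0],[0.54,0,0,-55,0,0,0],[0.54,0,0,-80,0,0,0],[0.54,0,0,-80,0,0,0]]]}}

```text
time_s: 21.0
tcp_pos: [0.5864, -0.0459, 0.2724]
ee_rot: [[0.992, 0.122, 0.011], [0.122, -0.992, 0.0], [0.011, 0.001, -1.0]]
wrist_force: [-0.3, 1.0, -0.3]
gripper_width: 0.461
gripper_force: 0.0
```

Call:
{"op": "servo_tool", "data": {"commands": [[[0.3,-6,40,0,0,0,-0.12],[0.3,-13,80,0,0,0,-0.24],[0.3,-20,120,0,0,0,-0.36],[0.3,-26,160,0,0,0,-0.48],[0.3,-33,200,0,0,0,-0.6]]]}}

```text
time_s: 21.5
tcp_pos: [0.5753, -0.2499, 0.2667]
ee_rot: [[0.747, 0.665, 0.001], [0.665, -0.747, 0.0], [0.0, 0.0, -1.0]]
wrist_force: [-0.4, 0.2, -1.0]
gripper_width: 0.692
gripper_force: 0.0
```

Call:
{"op": "servo_tool", "data": {"commands": [[[0.3,-28,29,0,0,0,-0.12],[0.3,-56,58,0,0,0,-0.24],[0.3,-84,87,0,0,0,-0.36],[0.3,-112,116,0,0,0,-0.48],[0.3,-139,146,0,0,0,-0.604]]]}}

```text
time_s: 22.0
tcp_pos: [0.5819, -0.3961, 0.2603]
ee_rot: [[0.351, 0.936, -0.016], [0.933, -0.352, -0.076], [-0.077, 0.012, -0.997]]
wrist_force: [1.0, 1.2, 0.2]
gripper_width: 0.699
gripper_force: 0.0
```

Call:
{"op": "servo_tool", "data": {"commands": [[[0.3,0,0,40,0,0,0],[0.3,0,0,80,0,0,0],[0.3,0,0,110,0,0,0],[0.3,0,0,110,0,0,0],[0.3,0,0,110,0,0,0]]]}}

```text
time_s: 22.5
tcp_pos: [0.5811, -0.3996, 0.151]
ee_rot: [[0.344, 0.939, -0.018], [0.936, -0.345, -0.075], [-0.076, 0.009, -0.997]]
wrist_force: [0.6, -0.5, 2.1]
gripper_width: 0.698
gripper_force: 0.0
```

Run:
```python
from h import *
print(np.round(r.sense()["joints"],0))
c=cap("top")
save(c,"pics/d.png",(240,160,370,300),4)
plan([(567.6,-448.5,41,76),(567.6,-448.5,273,76),(*st(0,0),273,7)])
```

```text
[-20.  32.   4.   5. -61. 177.]
at [ 581.9 -399.9  152.5] 69.8 w 0.699 t 22.6
(567.6, -448.5, 41, 76) -> -51 3 112 az -0.108 n 3
(567.6, -448.5, 273, 76) -> 0 0 -232 az -0.0 n 5
(np.float64(594.0), np.float64(11.4), 273, 7) -> 453 -86 0 az 1.204 n 10
```

View pics/d.png

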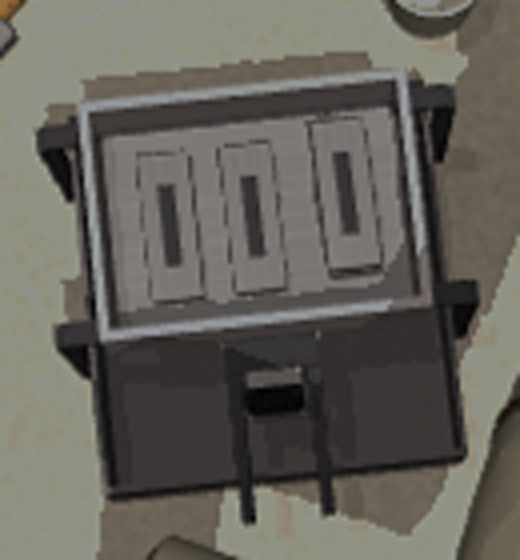

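Four bars are in, with the fourth stacked neatly on the right-hand one at (345,195). The last joint has hit its limit, so I'll turn back half a turn and grasp at yaw -104°.

```bash
cat >> h.py <<'E'
from scipy.spatial.transform import Rotation as Ro
def Rd(y):
    a=np.radians(y);return np.array([[np.cos(a),np.sin(a),0],[np.sin(a),-np.cos(a),0],[0,0,-1]])
def full(x,y,z,yaw):
    s=r.sense();R=np.array(s["ee_rot"]);p=np.array(s["tcp_pos"])*1000
    print("at",p.round(1),"tilt",np.round(R[:,2],3),"w",round(s["gripper_width"],3),"t",round(s["time_s"],2),"-> shift",np.round(R.T@(np.array([x,y,z])-p)),"turn",np.round(Ro.from_matrix(R.T@Rd(yaw)).as_rotvec(),3))
E
python3 - <<'E'
from h import *
full(575,-425,180,33)
plan([(575,-425,180,-8),(575,-425,180,-49),(567.6,-448.5,180,-90),(567.6,-448.5,100,-104)],start=(575,-425,180,33))
E
```

```text
at [ 581.9 -399.9  152.5] tilt [-0.015 -0.076 -0.997] w 0.699 t 22.55 -> shift [-28.   3. -25.] turn [0.036 0.07  0.642]
at [ 575. -425.  180.] 33 w 0.699 t 22.6
(575, -425, 180, -8) -> 0 0 0 az 0.716 n 5
(575, -425, 180, -49) -> 0 0 0 az 0.716 n 5
(567.6, -448.5, 180, -90) -> 13 21 0 az 0.716 n 5
(567.6, -448.5, 100, -104) -> 0 0 80 az 0.244 n 2
```

Call:
{"op": "servo_tool", "data": {"commands": [[[0.3,-6,1,-5,0.007,0.014,0.13],[0.3,-12,2,-10,0.014,0.028,0.26],[0.3,-18,3,-15,0.021,0.042,0.39],[0.3,-24,3,-20,0.028,0.056,0.52],[0.3,-28,3,-25,0.036,0.07,0.642]]]}}

```text
time_s: 23.05
tcp_pos: [0.5756, -0.4255, 0.1813]
ee_rot: [[0.842, 0.54, 0.003], [0.54, -0.842, -0.0], [0.002, 0.002, -1.0]]
wrist_force: [0.2, 0.8, -0.2]
gripper_width: 0.696
gripper_force: 0.0
```

Call:
{"op": "servo_tool", "data": {"commands": [[[0.3,0,0,0,0,0,0.143],[0.3,0,0,0,0,0,0.286],[0.3,0,0,0,0,0,0.43],[0.3,0,0,0,0,0,0.573],[0.3,0,0,0,0,0,0.716]]]}}

```text
time_s: 23.55
tcp_pos: [0.5756, -0.4252, 0.1811]
ee_rot: [[0.989, -0.145, 0.003], [-0.145, -0.989, -0.001], [0.003, 0.0, -1.0]]
wrist_force: [0.1, 0.3, 0.1]
gripper_width: 0.706
gripper_force: 0.0
```

Call:
{"op": "servo_tool", "data": {"commands": [[[0.3,0,0,0,0,0,0.143],[0.3,0,0,0,0,0,0.286],[0.3,0,0,0,0,0,0.43],[0.3,0,0,0,0,0,0.573],[0.3,0,0,0,0,0,0.716]]]}}

```text
time_s: 24.05
tcp_pos: [0.5756, -0.4252, 0.1811]
ee_rot: [[0.651, -0.759, 0.003], [-0.759, -0.651, -0.001], [0.003, -0.002, -1.0]]
wrist_force: [-0.3, 0.3, -0.2]
gripper_width: 0.701
gripper_force: 0.0
```

Call:
{"op": "servo_tool", "data": {"commands": [[[0.3,3,4,0,0,0,0.143],[0.3,6,8,0,0,0,0.286],[0.3,9,12,0,0,0,0.43],[0.3,12,16,0,0,0,0.573],[0.3,13,21,0,0,0,0.716]]]}}

```text
time_s: 24.55
tcp_pos: [0.5683, -0.449, 0.181]
ee_rot: [[-0.007, -1.0, 0.003], [-1.0, 0.007, -0.001], [0.001, -0.003, -1.0]]
wrist_force: [-0.3, 0.0, -0.5]
gripper_width: 0.702
gripper_force: 0.0
```

Call:
{"op": "servo_tool", "data": {"commands": [[[0.3,0,0,30,0,0,0.12],[0.3,0,0,60,0,0,0.244],[0.3,0,0,80,0,0,0.244],[0.3,0,0,80,0,0,0.244],[0.3,0,0,80,0,0,0.244]]]}}

```text
time_s: 25.05
tcp_pos: [0.5681, -0.4489, 0.1]
ee_rot: [[-0.242, -0.97, 0.001], [-0.97, 0.242, -0.001], [0.0, -0.001, -1.0]]
wrist_force: [-0.3, -0.0, 0.4]
gripper_width: 0.701
gripper_force: 0.0
```

Run:
```python
from h import *
full(567.6,-448.5,40,-104)
```

```text
at [ 568.1 -448.9  100. ] tilt [ 0.001 -0.001 -1.   ] w 0.701 t 25.05 -> shift [-0.  1. 60.] turn [-0.001 -0.    -0.   ]
```

Call:
{"op": "servo_tool", "data": {"commands": [[[0.3,0,1,30,0,0,0],[0.3,0,1,60,0,0,0],[0.3,0,1,60,0,0,0],[0.75,0,1,60,0,0,0],[0.75,0,1,60,0,0,0]]]}}

```text
time_s: 25.55
tcp_pos: [0.5666, -0.4482, 0.0396]
ee_rot: [[-0.243, -0.97, 0.0], [-0.97, 0.243, 0.001], [-0.001, -0.0, -1.0]]
wrist_force: [-0.1, 1.2, 0.8]
gripper_width: 0.593
gripper_force: 0.0
```

Call:
{"op": "servo_tool", "data": {"commands": [[[0.75,0,0,0,0,0,0],[0.75,0,0,0,0,0,0],[0.75,0,0,0,0,0,0],[0.75,0,0,-30,0,0,0],[0.75,0,0,-75,0,0,0]]]}}

```text
time_s: 26.05
tcp_pos: [0.5623, -0.4455, 0.1072]
ee_rot: [[-0.244, -0.97, -0.014], [-0.97, 0.244, 0.01], [-0.006, 0.016, -1.0]]
wrist_force: [1.5, -1.3, -4.3]
gripper_width: 0.363
gripper_force: 30.0
```

Call:
{"op": "servo_tool", "data": {"commands": [[[0.75,0,0,-45,0,0,0],[0.75,0,0,-90,0,0,0],[0.75,0,0,-135,0,0,0],[0.75,0,0,-158,0,0,0],[0.75,0,0,-158,0,0,0]]]}}

```text
time_s: 26.55
tcp_pos: [0.5669, -0.4488, 0.2744]
ee_rot: [[-0.243, -0.97, 0.003], [-0.97, 0.243, -0.001], [0.0, -0.004, -1.0]]
wrist_force: [0.6, 0.4, -3.7]
gripper_width: 0.36
gripper_force: 30.0
```

Run:
```python
from h import *
print(r.sense()["gripper_force"])
plan([(576,-295,273,-138),(586,-142,273,-173),(*st(0,0),273,-173)],start=(567.6,-448.5,273,-104))
```

```text
29.998227059841156
at [ 567.6 -448.5  273. ] -104 w 0.36 t 26.6
(576, -295, 273, -138) -> -151 29 0 az 0.593 n 4
(586, -142, 273, -173) -> -110 107 0 az 0.611 n 5
(np.float64(594.0), np.float64(11.4), 273, -173) -> -27 151 0 az -0.0 n 4
```

Call:
{"op": "servo_tool", "data": {"commands": [[[0.75,-30,6,0,0,0,0.12],[0.75,-60,12,0,0,0,0.24],[0.75,-90,18,0,0,0,0.36],[0.75,-120,24,0,0,0,0.48],[0.75,-151,29,0,0,0,0.593]]]}}

```text
time_s: 27.05
tcp_pos: [0.5729, -0.2927, 0.2664]
ee_rot: [[-0.748, -0.664, -0.009], [-0.664, 0.748, 0.005], [0.003, 0.01, -1.0]]
wrist_force: [0.7, 0.2, -3.9]
gripper_width: 0.361
gripper_force: 30.0
```

Call:
{"op": "servo_tool", "data": {"commands": [[[0.75,-22,21,0,0,0,0.12],[0.75,-44,42,0,0,0,0.24],[0.75,-66,64,0,0,0,0.36],[0.75,-88,85,0,0,0,0.48],[0.75,-110,107,0,0,0,0.611]]]}}

```text
time_s: 27.55
tcp_pos: [0.5831, -0.1399, 0.267]
ee_rot: [[-0.993, -0.115, -0.01], [-0.115, 0.993, 0.003], [0.009, 0.005, -1.0]]
wrist_force: [-0.2, 0.3, -3.2]
gripper_width: 0.361
gripper_force: 30.0
```

Call:
{"op": "servo_tool", "data": {"commands": [[[0.75,-8,45,0,0,0,0],[0.75,-16,90,0,0,0,0],[0.75,-24,135,0,0,0,0],[0.75,-27,151,0,0,0,0],[0.75,-27,151,0,0,0,0]]]}}

```text
time_s: 28.05
tcp_pos: [0.5922, 0.0138, 0.268]
ee_rot: [[-0.992, -0.124, -0.008], [-0.124, 0.992, 0.002], [0.008, 0.003, -1.0]]
wrist_force: [-0.4, -0.2, -3.7]
gripper_width: 0.364
gripper_force: 30.0
```

Call:
{"op": "servo_tool", "data": {"commands": [[[0.75,0,0,0,0,0,0],[0.75,0,0,0,0,0,0],[0.75,0,0,0,0,0,0],[0.75,0,0,0,0,0,0],[0.75,0,0,0,0,0,0]]]}}

```text
time_s: 28.55
tcp_pos: [0.5936, 0.0109, 0.2713]
ee_rot: [[-0.993, -0.12, -0.002], [-0.12, 0.993, 0.002], [0.002, 0.002, -1.0]]
wrist_force: [0.1, -0.5, -4.9]
gripper_width: 0.36
gripper_force: 30.0
```

Run:
```python
from h import *
full(*st(0,0),186,-173)
full(*st(0,0),186,-173)
c=cap("top");print(bars(c,[(482,278)],.044))
x,y=451.6,-448
plan([(560,-160,266,-130),(480,-320,266,-95),(x,y,180,-87.7)],start=(*st(0,0),266,-173))
```

```text
at [593.6  10.9 271.3] tilt [-0.002  0.002 -1.   ] w 0.36 t 28.55 -> shift [-1.  0. 85.] turn [ 0.002 -0.002 -0.002]
at [593.6  10.9 271.3] tilt [-0.002  0.002 -1.   ] w 0.36 t 28.55 -> shift [-1.  0. 85.] turn [ 0.002 -0.002 -0.002]
[array([ 451.6, -448. ,  -87.7,   88.8,   31.4])]
at [594.   11.4 266. ] -173 w 0.365 t 28.6
(560, -160, 266, -130) -> 55 -166 0 az -0.75 n 6
(480, -320, 266, -95) -> 174 -42 0 az -0.611 n 5
(451.6, -448, 180, -87.7) -> 130 17 86 az -0.127 n 4
```

Call:
{"op": "servo_tool", "data": {"commands": [[[0.75,0,0,45,0,0,0],[0.75,0,0,82,0,0,0],[0.75,0,0,86,0,0,0],[0.54,0,0,86,0,0,0],[0.54,0,0,86,0,0,0]]]}}

```text
time_s: 29.1
tcp_pos: [0.5955, 0.0118, 0.1884]
ee_rot: [[-0.993, -0.122, 0.003], [-0.122, 0.993, 0.002], [-0.004, 0.002, -1.0]]
wrist_force: [1.2, 0.2, 0.3]
gripper_width: 0.434
gripper_force: 0.0
```

Call:
{"op": "servo_tool", "data": {"commands": [[[0.54,0,0,0,0,0,0],[0.54,0,0,-20,0,0,0],[0.54,0,0,-55,0,0,0],[0.54,0,0,-80,0,0,0],[0.54,0,0,-80,0,0,0]]]}}

```text
time_s: 29.6
tcp_pos: [0.5964, 0.0118, 0.2721]
ee_rot: [[-0.993, -0.122, 0.01], [-0.122, 0.993, 0.004], [-0.011, 0.002, -1.0]]
wrist_force: [-0.4, 0.3, -0.4]
gripper_width: 0.46
gripper_force: 0.0
```

Call:
{"op": "servo_tool", "data": {"commands": [[[0.3,11,-33,0,0,0,-0.14],[0.3,22,-66,0,0,0,-0.29],[0.3,33,-99,0,0,0,-0.44],[0.3,44,-132,0,0,0,-0.59],[0.3,55,-166,0,0,0,-0.74]]]}}

```text
time_s: 30.1
tcp_pos: [0.5589, -0.161, 0.266]
ee_rot: [[-0.647, -0.763, -0.0], [-0.763, 0.647, 0.002], [-0.001, 0.002, -1.0]]
wrist_force: [-0.1, -0.7, 0.8]
gripper_width: 0.691
gripper_force: 0.0
```

Call:
{"op": "servo_tool", "data": {"commands": [[[0.3,35,-8,0,0,0,-0.12],[0.3,70,-17,0,0,0,-0.24],[0.3,105,-25,0,0,0,-0.36],[0.3,140,-34,0,0,0,-0.48],[0.3,174,-42,0,0,0,-0.611]]]}}

```text
time_s: 30.6
tcp_pos: [0.4769, -0.3205, 0.2658]
ee_rot: [[-0.093, -0.996, -0.001], [-0.996, 0.093, 0.001], [-0.001, 0.001, -1.0]]
wrist_force: [0.7, -0.7, -0.0]
gripper_width: 0.697
gripper_force: 0.0
```

Call:
{"op": "servo_tool", "data": {"commands": [[[0.3,40,5,20,0,0,-0.05],[0.3,80,10,45,0,0,-0.1],[0.3,115,15,75,0,0,-0.13],[0.3,130,17,110,0,0,-0.13],[0.3,130,17,150,0,0,-0.13]]]}}

```text
time_s: 31.1
tcp_pos: [0.4474, -0.4494, 0.1148]
ee_rot: [[0.028, -1.0, 0.001], [-1.0, -0.028, -0.001], [0.001, -0.001, -1.0]]
wrist_force: [0.2, 0.2, -0.7]
gripper_width: 0.705
gripper_force: 0.0
```

Call:
{"op": "servo_tool", "data": {"commands": [[[0.3,0,0,0,0,0,0],[0.3,0,0,0,0,0,0],[0.3,0,0,0,0,0,0],[0.3,0,0,0,0,0,0],[0.3,0,0,0,0,0,0]]]}}

```text
time_s: 31.6
tcp_pos: [0.4486, -0.4467, 0.1168]
ee_rot: [[0.032, -0.999, 0.001], [-0.999, -0.032, 0.0], [0.0, -0.001, -1.0]]
wrist_force: [0.7, 0.0, 0.3]
gripper_width: 0.698
gripper_force: 0.0
```

Run:
```python
from h import *
full(451.6,-448,40,-87.7)
x,y=451.6,-448
plan([(486,-327,273,-121),(520,-207,273,-150),(*st(0,53),273,-173)],start=(451.6,-448,273,-87.7))
plan([(520,-207,273,-147),(556,-70,273,-173),(*st(0,53),273,-173)],start=(486,-327,273,-121))
```

```text
at [ 448.6 -446.7  116.8] tilt [ 0.001  0.    -1.   ] w 0.698 t 31.6 -> shift [ 1. -3. 77.] turn [-0.001 -0.    -0.008]
at [ 451.6 -448.   273. ] -87.7 w 0.698 t 31.6
(486, -327, 273, -121) -> -120 -39 0 az 0.581 n 4
(520, -207, 273, -150) -> -120 33 0 az 0.506 n 4
(np.float64(587.5409247995271), np.float64(64.00494603699006), 273, -173) -> -194 201 0 az 0.401 n 6
at [ 486. -327.  273.] -121 w 0.698 t 31.6
(520, -207, 273, -147) -> -120 33 0 az 0.454 n 4
(556, -70, 273, -173) -> -105 95 0 az 0.454 n 4
(np.float64(587.5409247995271), np.float64(64.00494603699006), 273, -173) -> -48 129 0 az -0.0 n 3
```

Call:
{"op": "servo_tool", "data": {"commands": [[[0.3,1,-3,40,0,0,-0.008],[0.3,1,-3,77,0,0,-0.008],[0.3,1,-3,77,0,0,-0.008],[0.75,1,-3,77,0,0,-0.008],[0.75,1,-3,77,0,0,-0.008]]]}}

```text
time_s: 32.1
tcp_pos: [0.4508, -0.4473, 0.0383]
ee_rot: [[0.04, -0.999, -0.001], [-0.999, -0.04, 0.002], [-0.002, 0.001, -1.0]]
wrist_force: [1.0, 0.0, -0.6]
gripper_width: 0.59
gripper_force: 0.0
```

Call:
{"op": "servo_tool", "data": {"commands": [[[0.75,0,0,0,0,0,0],[0.75,0,0,0,0,0,0],[0.75,0,0,0,0,0,0],[0.75,0,0,-30,0,0,0],[0.75,0,0,-75,0,0,0]]]}}

```text
time_s: 32.6
tcp_pos: [0.4475, -0.4452, 0.1087]
ee_rot: [[0.038, -0.999, -0.012], [-0.999, -0.038, 0.009], [-0.01, 0.011, -1.0]]
wrist_force: [0.9, 0.1, -3.6]
gripper_width: 0.366
gripper_force: 30.0
```

Call:
{"op": "servo_tool", "data": {"commands": [[[0.75,0,0,-45,0,0,0],[0.75,0,0,-90,0,0,0],[0.75,0,0,-135,0,0,0],[0.75,0,0,-158,0,0,0],[0.75,0,0,-158,0,0,0]]]}}

```text
time_s: 33.1
tcp_pos: [0.4517, -0.4485, 0.2743]
ee_rot: [[0.039, -0.999, 0.003], [-0.999, -0.039, -0.002], [0.002, -0.003, -1.0]]
wrist_force: [0.9, 0.4, -3.6]
gripper_width: 0.367
gripper_force: 30.0
```

Call:
{"op": "servo_tool", "data": {"commands": [[[0.75,-24,-8,0,0,0,0.12],[0.75,-48,-16,0,0,0,0.24],[0.75,-72,-24,0,0,0,0.36],[0.75,-96,-32,0,0,0,0.48],[0.75,-120,-39,0,0,0,0.58]]]}}

```text
time_s: 33.6
tcp_pos: [0.4838, -0.3244, 0.2669]
ee_rot: [[-0.519, -0.855, -0.008], [-0.855, 0.519, 0.006], [-0.001, 0.01, -1.0]]
wrist_force: [0.4, -0.5, -3.3]
gripper_width: 0.367
gripper_force: 30.0
```

Call:
{"op": "servo_tool", "data": {"commands": [[[0.75,-24,6,0,0,0,0.1],[0.75,-48,13,0,0,0,0.2],[0.75,-72,20,0,0,0,0.3],[0.75,-96,26,0,0,0,0.4],[0.75,-120,33,0,0,0,0.454]]]}}

```text
time_s: 34.1
tcp_pos: [0.5171, -0.2049, 0.2673]
ee_rot: [[-0.841, -0.542, -0.009], [-0.542, 0.841, 0.004], [0.005, 0.008, -1.0]]
wrist_force: [0.8, -0.7, -3.5]
gripper_width: 0.36
gripper_force: 30.0
```

Call:
{"op": "servo_tool", "data": {"commands": [[[0.75,-21,19,0,0,0,0.1],[0.75,-42,38,0,0,0,0.2],[0.75,-63,57,0,0,0,0.3],[0.75,-84,76,0,0,0,0.4],[0.75,-105,95,0,0,0,0.454]]]}}

```text
time_s: 34.6
tcp_pos: [0.5532, -0.0683, 0.2675]
ee_rot: [[-0.993, -0.118, -0.009], [-0.118, 0.993, 0.002], [0.009, 0.004, -1.0]]
wrist_force: [0.6, 0.4, -3.4]
gripper_width: 0.366
gripper_force: 30.0
```

Call:
{"op": "servo_tool", "data": {"commands": [[[0.75,-16,43,0,0,0,0],[0.75,-32,86,0,0,0,0],[0.75,-48,129,0,0,0,0],[0.75,-48,129,0,0,0,0],[0.75,-48,129,0,0,0,0]]]}}

```text
time_s: 35.1
tcp_pos: [0.5853, 0.0652, 0.2678]
ee_rot: [[-0.992, -0.123, -0.009], [-0.123, 0.992, 0.0], [0.009, 0.002, -1.0]]
wrist_force: [-0.2, 0.2, -3.5]
gripper_width: 0.366
gripper_force: 30.0
```

Call:
{"op": "servo_tool", "data": {"commands": [[[0.75,0,0,0,0,0,0],[0.75,0,0,0,0,0,0],[0.75,0,0,0,0,0,0],[0.75,0,0,0,0,0,0],[0.75,0,0,0,0,0,0]]]}}

```text
time_s: 35.6
tcp_pos: [0.5868, 0.0637, 0.2716]
ee_rot: [[-0.993, -0.121, -0.002], [-0.121, 0.993, 0.002], [0.002, 0.002, -1.0]]
wrist_force: [0.5, -0.3, -3.6]
gripper_width: 0.364
gripper_force: 30.0
```

Run:
```python
from h import *
full(*st(0,53),186,-173)
tx,ty=st(-115,0)
plan([(*st(-60,30),290,-173),(tx,ty,290,-83),(tx,ty,290,97)],start=(*st(0,53),266,-173))
c=cap("top");save(c,"pics/e.png",(360,160,560,340),3)
```

```text
at [586.8  63.7 271.6] tilt [-0.002  0.002 -1.   ] w 0.364 t 35.6 -> shift [-1. -0. 86.] turn [ 0.002 -0.002 -0.001]
at [587.5  64.  266. ] -173 w 0.364 t 35.6
(np.float64(530.7911505993662), np.float64(33.864223944930814), 290, -173) -> 60 -23 -24 az -0.0 n 2
(np.float64(479.857192561248), np.float64(-2.61497449159196), 290, -83) -> 55 -30 0 az 1.571 n 11
(np.float64(479.857192561248), np.float64(-2.61497449159196), 290, 97) -> 0 0 0 az -0.0 n 0
```

Call:
{"op": "servo_tool", "data": {"commands": [[[0.75,0,0,45,0,0,0],[0.75,0,0,82,0,0,0],[0.75,0,0,86,0,0,0],[0.54,0,0,86,0,0,0],[0.54,0,0,86,0,0,0]]]}}

```text
time_s: 36.15
tcp_pos: [0.5889, 0.0648, 0.1887]
ee_rot: [[-0.992, -0.123, 0.004], [-0.123, 0.992, 0.003], [-0.004, 0.002, -1.0]]
wrist_force: [-0.9, 0.5, 0.1]
gripper_width: 0.438
gripper_force: 0.0
```

Call:
{"op": "servo_tool", "data": {"commands": [[[0.54,0,0,0,0,0,0],[0.54,0,0,-20,0,0,0],[0.54,0,0,-55,0,0,0],[0.54,0,0,-85,0,0,0],[0.54,0,0,-85,0,0,0]]]}}

```text
time_s: 36.65
tcp_pos: [0.5899, 0.0647, 0.2781]
ee_rot: [[-0.992, -0.123, 0.012], [-0.123, 0.992, 0.005], [-0.012, 0.003, -1.0]]
wrist_force: [0.9, 0.3, 0.2]
gripper_width: 0.456
gripper_force: 0.0
```

Call:
{"op": "servo_tool", "data": {"commands": [[[0.3,30,-14,0,0,0,0],[0.3,60,-28,0,0,0,0],[0.3,90,-42,0,0,0,0],[0.3,115,-53,0,0,0,0],[0.3,115,-53,0,0,0,0]]]}}

```text
time_s: 37.15
tcp_pos: [0.4769, -0.0036, 0.2722]
ee_rot: [[-0.993, -0.121, 0.0], [-0.121, 0.993, 0.003], [-0.0, 0.003, -1.0]]
wrist_force: [0.3, -0.1, 0.2]
gripper_width: 0.692
gripper_force: 0.0
```

Call:
{"op": "servo_tool", "data": {"commands": [[[0.3,0,0,0,0,0,0],[0.3,0,0,0,0,0,0],[0.3,0,0,0,0,0,0],[0.3,0,0,0,0,0,0],[0.3,0,0,0,0,0,0]]]}}

```text
time_s: 37.65
tcp_pos: [0.4795, -0.0021, 0.2702]
ee_rot: [[-0.993, -0.122, -0.003], [-0.122, 0.993, 0.002], [0.003, 0.002, -1.0]]
wrist_force: [0.6, 0.4, 0.6]
gripper_width: 0.702
gripper_force: 0.0
```

Run:
```python
from h import *
full(*st(-115,0),200,-173)
c=cap("side");save(c,"pics/f.png",(170,150,490,450),2)
c=cap("top");print(len([b for b in bars(c,[(172,239),(173,281),(222,228),(217,275)],.018) if b is not None]))
im=np.array(c["pixels"]).astype(int)
m=((im[...,0]-im[...,2]>40)).astype(np.uint8);m[:205]=0;m[305:]=0;m[:,:440]=0;m[:,540:]=0
v,u=np.nonzero(m);w=np.array([ray(c,a,b,.026)[:2] for a,b in zip(u,v)])*1000
print("pack",cv2.minAreaRect(w.astype(np.float32)),len(w))
```

```text
at [479.5  -2.1 270.2] tilt [-0.003  0.002 -1.   ] w 0.702 t 37.65 -> shift [-0. -1. 70.] turn [ 0.002 -0.003  0.   ]
0
pack ((517.8960571289062, -446.2876281738281), (69.03494262695312, 201.46299743652344), 87.287109375) 1903
```

View pics/f.png

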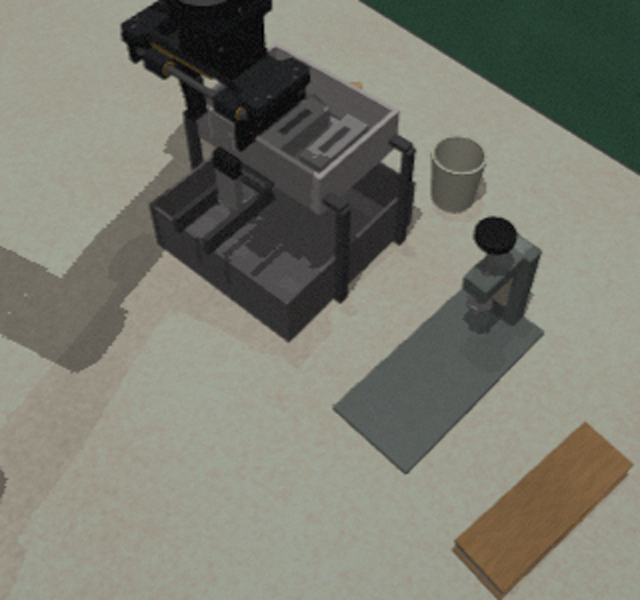

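All six bars are in the box, none are left on the table, and the pack is bare. The gripper is above the tab at (228,163), so I'll grip it and pull.

Call:
{"op": "servo_tool", "data": {"commands": [[[0.3,0,0,30,0,0,0],[0.3,0,0,55,0,0,0],[0.3,0,0,70,0,0,0],[0.5,0,0,70,0,0,0],[0.75,0,0,70,0,0,0]]]}}

```text
time_s: 38.25
tcp_pos: [0.4795, -0.0022, 0.2009]
ee_rot: [[-0.993, -0.122, -0.002], [-0.122, 0.993, 0.002], [0.002, 0.002, -1.0]]
wrist_force: [-0.4, -0.9, 0.9]
gripper_width: 0.594
gripper_force: 0.0
```

Call:
{"op": "servo_tool", "data": {"commands": [[[0.75,0,0,0,0,0,0],[0.75,0,0,0,0,0,0],[0.75,0,0,0,0,0,0],[0.75,5,0,0,0,0,0],[0.75,12,0,0,0,0,0]]]}}

```text
time_s: 38.75
tcp_pos: [0.4713, -0.0023, 0.2015]
ee_rot: [[-0.992, -0.122, 0.008], [-0.122, 0.992, 0.005], [-0.009, 0.004, -1.0]]
wrist_force: [9.2, 2.2, -6.0]
gripper_width: 0.386
gripper_force: 30.0
```

Call:
{"op": "servo_tool", "data": {"commands": [[[0.75,8,0,0,0,0,0],[0.75,16,0,0,0,0,0],[0.75,24,0,0,0,0,0],[0.75,30,0,0,0,0,0],[0.75,30,0,0,0,0,0]]]}}

```text
time_s: 39.25
tcp_pos: [0.4377, -0.0062, 0.2015]
ee_rot: [[-0.993, -0.122, 0.001], [-0.122, 0.993, 0.005], [-0.002, 0.004, -1.0]]
wrist_force: [-1.6, 6.7, 2.8]
gripper_width: 0.388
gripper_force: 30.0
```

Call:
{"op": "servo_tool", "data": {"commands": [[[0.75,0,0,0,0,0,0],[0.5,0,0,0,0,0,0],[0.3,0,0,0,0,0,0],[0.3,0,0,-30,0,0,0],[0.3,0,0,-70,0,0,0]]]}}

```text
time_s: 39.75
tcp_pos: [0.436, -0.0081, 0.2696]
ee_rot: [[-0.993, -0.121, -0.008], [-0.121, 0.993, -0.0], [0.008, 0.001, -1.0]]
wrist_force: [1.1, -0.1, -0.6]
gripper_width: 0.647
gripper_force: 0.0
```

Run:
```python
from h import *
full(440,-100,290,-173)
c=cap("side");a=np.array(c["pixels"])[150:330,220:420]
c=cap("top");b=np.array(c["pixels"])[150:330,240:380]
cv2.imwrite("pics/g.png",cv2.resize(np.hstack([a,b]),None,fx=2.3,fy=2.3,interpolation=cv2.INTER_CUBIC)[...,::-1])
```

```text
at [436.   -8.1 269.6] tilt [-0.008 -0.    -1.   ] w 0.647 t 39.75 -> shift [  7. -92. -20.] turn [ 0.001 -0.008 -0.   ]
```

View pics/g.png

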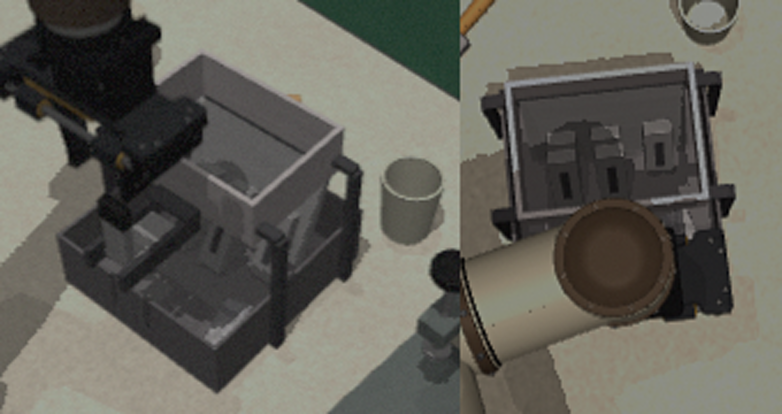

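The floor hangs open and the bars have slid down into the tote. I'll check again once the arm has moved away, and now go to the pack.

Run:
```python
from h import *
plan([(455,-235,230,-178),(498,-448,100,-182.7)],start=(437.5,-7.5,270,-173))
G=lambda x,y:st(x,y,(618,-265.5,2.2))
print(G(-95,0),G(-195,0))
```

```text
at [437.5  -7.5 270. ] -173 w 0.687 t 39.9
(455, -235, 230, -178) -> 10 -228 40 az 0.087 n 5
(498, -448, 100, -182.7) -> -36 -214 130 az 0.082 n 6
(np.float64(523.070022940991), np.float64(-269.1468418633144)) (np.float64(423.14373129992885), np.float64(-272.9856227720664))
```

Call:
{"op": "servo_tool", "data": {"commands": [[[0,2,-45,8,0,0,0.02],[0,4,-90,16,0,0,0.04],[0,6,-135,24,0,0,0.06],[0,8,-180,32,0,0,0.08],[0,10,-225,40,0,0,0.087]]]}}

```text
time_s: 40.35
tcp_pos: [0.4545, -0.234, 0.2296]
ee_rot: [[-0.999, -0.035, -0.002], [-0.035, 0.999, 0.002], [0.002, 0.002, -1.0]]
wrist_force: [1.1, 0.3, -0.3]
gripper_width: 0.988
gripper_force: 0.0
```

Call:
{"op": "servo_tool", "data": {"commands": [[[0,-8,-45,0,0,0,0.02],[0,-16,-90,10,0,0,0.04],[0,-24,-135,30,0,0,0.06],[0,-32,-178,50,0,0,0.08],[0,-36,-217,70,0,0,0.082]]]}}

```text
time_s: 40.85
tcp_pos: [0.4982, -0.4497, 0.1579]
ee_rot: [[-0.999, 0.048, -0.003], [0.048, 0.999, 0.002], [0.003, 0.002, -1.0]]
wrist_force: [0.2, 0.0, 0.3]
gripper_width: 0.998
gripper_force: 0.0
```

Call:
{"op": "servo_tool", "data": {"commands": [[[0,0,0,30,0,0,0],[0,0,0,60,0,0,0],[0,0,0,60,0,0,0],[0,0,0,60,0,0,0],[0,0,0,60,0,0,0]]]}}

```text
time_s: 41.35
tcp_pos: [0.4993, -0.4479, 0.1018]
ee_rot: [[-0.999, 0.046, 0.001], [0.046, 0.999, -0.0], [-0.001, -0.0, -1.0]]
wrist_force: [-0.1, -0.4, 0.0]
gripper_width: 1.006
gripper_force: 0.0
```

Run:
```python
from h import *
full(498,-448,16,-182.7)
c=cap("top");save(c,"pics/h.png",(240,150,540,350),2.6)
```

```text
at [ 499.3 -447.9  101.8] tilt [ 0.001 -0.    -1.   ] w 1.006 t 41.35 -> shift [ 1. -0. 86.] turn [-0.     0.001  0.001]
```

View pics/h.png

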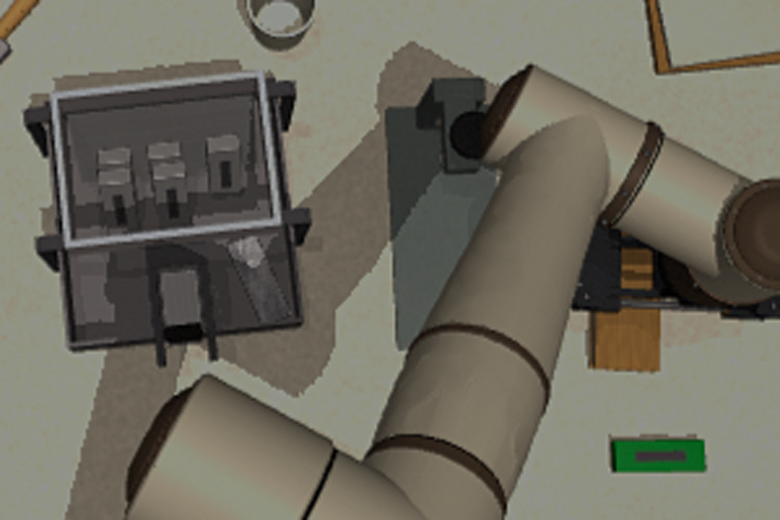

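The box is empty with its floor hanging open, and all six bars are in the tote: (118,200) and (172,190), two each, then (225,165) and (260,270). The gripper straddles the pack.

Call:
{"op": "servo_tool", "data": {"commands": [[[0,1,0,30,0,0,0],[0,1,0,60,0,0,0],[0,1,0,86,0,0,0],[0,1,0,86,0,0,0],[0.3,1,0,86,0,0,0]]]}}

```text
time_s: 41.9
tcp_pos: [0.498, -0.4473, 0.0151]
ee_rot: [[-0.999, 0.046, -0.001], [0.046, 0.999, 0.001], [0.001, 0.001, -1.0]]
wrist_force: [-0.4, -0.2, -0.4]
gripper_width: 0.964
gripper_force: 0.0
```

Call:
{"op": "servo_tool", "data": {"commands": [[[0.4,0,0,0,0,0,0],[0.4,0,0,0,0,0,0],[0.4,0,0,0,0,0,0],[0.4,0,0,-20,0,0,0],[0.4,0,0,-40,0,0,0]]]}}

```text
time_s: 42.4
tcp_pos: [0.4959, -0.4463, 0.0526]
ee_rot: [[-0.999, 0.047, -0.005], [0.047, 0.999, 0.004], [0.006, 0.004, -1.0]]
wrist_force: [-0.4, -0.4, -2.8]
gripper_width: 0.729
gripper_force: 30.0
```

Call:
{"op": "servo_tool", "data": {"commands": [[[0.4,0,0,-30,0,0,0],[0.4,0,0,-60,0,0,0],[0.4,0,0,-60,0,0,0],[0.4,0,0,-60,0,0,0],[0.4,0,0,-60,0,0,0]]]}}

```text
time_s: 42.9
tcp_pos: [0.4959, -0.4462, 0.1114]
ee_rot: [[-0.999, 0.047, -0.006], [0.047, 0.999, 0.005], [0.006, 0.005, -1.0]]
wrist_force: [-0.5, -0.3, -2.6]
gripper_width: 0.734
gripper_force: 30.0
```

Run:
```python
from h import *
print(r.sense()["gripper_force"])
c=cap("side");save(c,"pics/i.png",(220,150,540,420),2.4)
plan([(423,-273,116,-177.8),(423,-273,40,-177.8),(523,-269.2,40,-177.8)])
```

```text
29.986958359368145
at [ 496.  -446.3  111.3] 177.3 w 0.733 t 43.0
(423, -273, 116, -177.8) -> 81 170 -5 az -0.086 n 4
(423, -273, 40, -177.8) -> 0 0 76 az -0.0 n 2
(523, -269.2, 40, -177.8) -> -100 0 0 az -0.0 n 3
```

View pics/i.png

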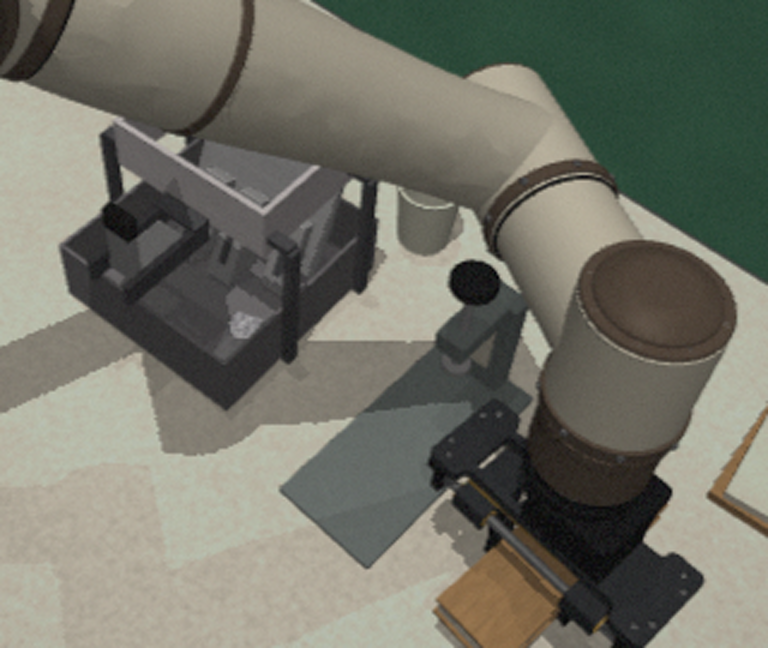

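Run:
```python
from h import *
np.set_printoptions(precision=3,suppress=True)
s=r.sense();print(np.round(s["joints"],1))
c=cap("side")
for z in (.25,.3,.35,.4,.45,.5,.55): print(z,ray(c,493.8,268.8,z))
# seam where the black body meets the barrel (side pic 600,470) and lower edge of lateral link near barrel (545,330), link far end lower (495,240)
for p in ((600,470),(545,330),(490,235)):
    print(p,[ray(c,220+p[0]/2.4,150+p[1]/2.4,z)[:2] for z in (.2,.25,.3,.35,.4)])
t=cap("top");save(t,"pics/j.png",(300,130,560,330),2.9)
```

```text
[-28.2  31.9  -1.6  -0.1 -56.9 -64.5]
0.25 [ 0.69  -0.386  0.25 ]
0.3 [ 0.645 -0.399  0.3  ]
0.35 [ 0.601 -0.413  0.35 ]
0.4 [ 0.557 -0.427  0.4  ]
0.45 [ 0.512 -0.44   0.45 ]
0.5 [ 0.468 -0.454  0.5  ]
0.55 [ 0.424 -0.468  0.55 ]
(600, 470) [array([ 0.552, -0.443]), array([ 0.52 , -0.452]), array([ 0.488, -0.46 ]), array([ 0.457, -0.469]), array([ 0.425, -0.478])]
(545, 330) [array([ 0.626, -0.337]), array([ 0.589, -0.353]), array([ 0.552, -0.369]), array([ 0.515, -0.385]), array([ 0.479, -0.401])]
(490, 235) [array([ 0.675, -0.239]), array([ 0.635, -0.262]), array([ 0.594, -0.285]), array([ 0.554, -0.308]), array([ 0.514, -0.331])]
```

View pics/j.png

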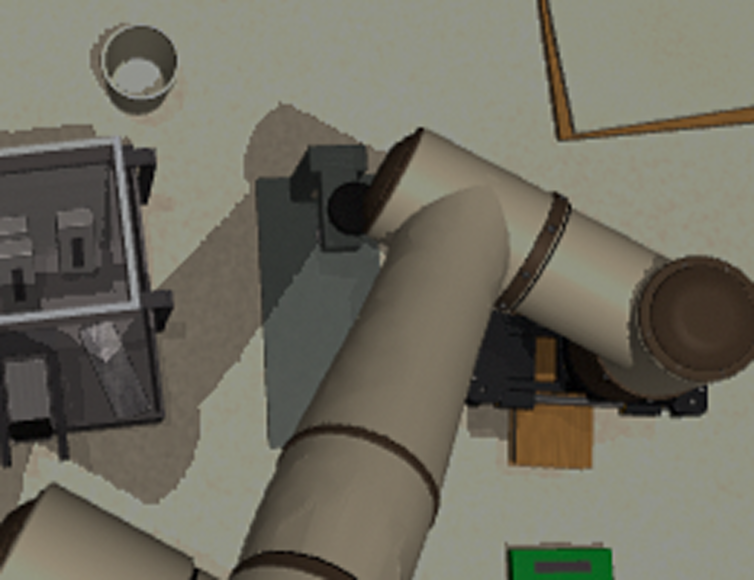

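Barrel-top height puts the side link about 0.25 m above the TCP, so it clears the gauge cap and the box rim with the TCP down at the base plate. Next I'll carry the pack to the front of the gauge.

Call:
{"op": "servo_tool", "data": {"commands": [[[0.4,30,20,-3,0,0,-0.02],[0.4,55,55,-3,0,0,-0.04],[0.4,70,95,-3,0,0,-0.06],[0.4,79,138,-3,0,0,-0.086],[0.4,81,171,-3,0,0,-0.086]]]}}

```text
time_s: 43.55
tcp_pos: [0.4223, -0.2707, 0.1165]
ee_rot: [[-0.999, -0.039, -0.004], [-0.039, 0.999, 0.003], [0.004, 0.003, -1.0]]
wrist_force: [0.9, -0.1, -3.1]
gripper_width: 0.734
gripper_force: 30.0
```

Call:
{"op": "servo_tool", "data": {"commands": [[[0.4,0,0,0,0,0,0],[0.4,0,0,20,0,0,0],[0.4,0,0,40,0,0,0],[0.4,0,0,60,0,0,0],[0.4,0,0,70,0,0,0]]]}}

```text
time_s: 44.05
tcp_pos: [0.4233, -0.2725, 0.0452]
ee_rot: [[-0.999, -0.039, -0.005], [-0.039, 0.999, 0.003], [0.005, 0.003, -1.0]]
wrist_force: [-1.1, 0.3, -1.8]
gripper_width: 0.737
gripper_force: 30.0
```

Call:
{"op": "servo_tool", "data": {"commands": [[[0.4,0,0,0,0,0,0],[0.4,0,0,0,0,0,0],[0.4,0,0,0,0,0,0],[0.4,0,0,0,0,0,0],[0.4,0,0,0,0,0,0]]]}}

```text
time_s: 44.55
tcp_pos: [0.4246, -0.2726, 0.0478]
ee_rot: [[-0.999, -0.039, -0.001], [-0.039, 0.999, 0.002], [0.001, 0.002, -1.0]]
wrist_force: [0.5, -0.1, -3.2]
gripper_width: 0.731
gripper_force: 30.0
```

Run:
```python
from h import *
full(423,-273,40,-177.8);full(523,-269.2,40,-177.8)
c=cap("top");im=np.array(c["pixels"]).astype(int)
m=((im[...,0]-im[...,2]>40)).astype(np.uint8);m[:190]=0;m[330:]=0;m[:,:370]=0;m[:,470:]=0
v,u=np.nonzero(m);w=np.array([ray(c,a,b,.051)[:2] for a,b in zip(u,v)])*1000
print(len(w),w.min(0),w.max(0),cv2.minAreaRect(w.astype(np.float32)))
a=im[180:330,360:500].astype(np.uint8)
s=np.array(cap("side")["pixels"])[230:380,300:480]
cv2.imwrite("pics/k.png",cv2.resize(np.hstack([a,s]),None,fx=2.5,fy=2.5,interpolation=cv2.INTER_CUBIC)[...,::-1])
```

```text
at [ 424.6 -272.6   47.8] tilt [-0.001  0.002 -1.   ] w 0.731 t 44.55 -> shift [ 2. -0.  8.] turn [ 0.002 -0.001  0.001]
at [ 424.6 -272.6   47.8] tilt [-0.001  0.002 -1.   ] w 0.731 t 44.55 -> shift [-98.  -0.   8.] turn [ 0.002 -0.001  0.001]
817 [ 347.05410267 -306.88432663] [ 546.48125935 -235.07668232] ((446.26239013671875, -271.216552734375), (199.58087158203125, 67.5453109741211), 1.762084722518921)
```

View pics/k.png

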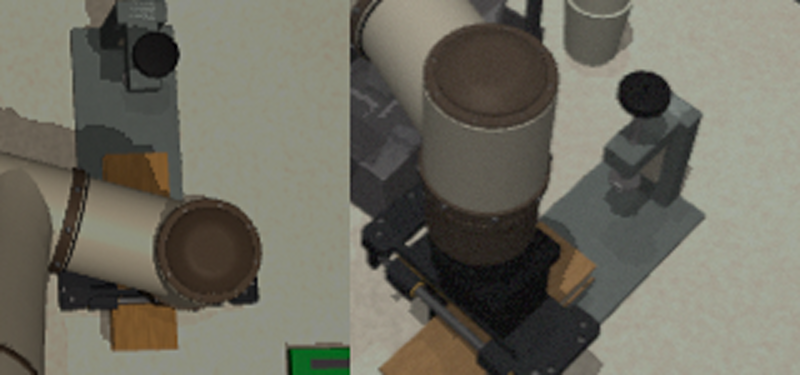

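The pack is held level and aligned with the base plate, its centre near (446,-272) and its front edge short of the foot. I'll slide it in and lower it.

Call:
{"op": "servo_tool", "data": {"commands": [[[0.4,-15,0,8,0,0,0],[0.4,-35,0,8,0,0,0],[0.4,-55,0,8,0,0,0],[0.4,-77,0,8,0,0,0],[0.4,-97,0,8,0,0,0]]]}}

```text
time_s: 45.15
tcp_pos: [0.523, -0.2686, 0.0383]
ee_rot: [[-0.999, -0.04, -0.002], [-0.04, 0.999, 0.002], [0.002, 0.002, -1.0]]
wrist_force: [0.6, -0.3, -2.4]
gripper_width: 0.735
gripper_force: 30.0
```

Call:
{"op": "servo_tool", "data": {"commands": [[[0.4,0,0,0,0,0,0],[0.4,0,0,0,0,0,0],[0.4,0,0,5,0,0,0],[0.4,0,0,10,0,0,0],[0.4,0,0,14,0,0,0]]]}}

```text
time_s: 45.65
tcp_pos: [0.5202, -0.2686, 0.0242]
ee_rot: [[-0.999, -0.039, -0.003], [-0.039, 0.999, 0.002], [0.003, 0.002, -1.0]]
wrist_force: [0.6, -0.2, -3.2]
gripper_width: 0.73
gripper_force: 30.0
```

Call:
{"op": "servo_tool", "data": {"commands": [[[0.4,0,0,2,0,0,0],[0.4,0,0,2,0,0,0],[0.4,0,0,2,0,0,0],[0.4,0,0,2,0,0,0],[0.4,0,0,2,0,0,0]]]}}

```text
time_s: 46.15
tcp_pos: [0.5212, -0.2687, 0.0229]
ee_rot: [[-0.999, -0.039, -0.002], [-0.039, 0.999, 0.002], [0.002, 0.002, -1.0]]
wrist_force: [-0.3, 0.2, -2.2]
gripper_width: 0.732
gripper_force: 30.0
```

Run:
```python
from h import *
full(523,-269.2,24,-177.8);print(r.sense()["wrist_force"])
```

```text
at [ 521.2 -268.7   22.9] tilt [-0.002  0.002 -1.   ] w 0.732 t 46.15 -> shift [-2. -1. -1.] turn [ 0.002 -0.002  0.001]
[-0.31802852  0.15798489 -2.17689084]
```

Call:
{"op": "servo_tool", "data": {"commands": [[[0.2,0,0,1,0,0,0],[0,0,0,1,0,0,0],[0,0,0,1,0,0,0],[0,0,0,1,0,0,0],[0,0,0,-15,0,0,0]]]}}

```text
time_s: 46.65
tcp_pos: [0.5196, -0.2682, 0.0363]
ee_rot: [[-0.999, -0.039, -0.007], [-0.039, 0.999, 0.003], [0.006, 0.004, -1.0]]
wrist_force: [-1.4, 0.3, -0.1]
gripper_width: 0.987
gripper_force: 0.0
```

Call:
{"op": "servo_tool", "data": {"commands": [[[0,0,0,-40,0,0,0],[0,0,0,-80,0,0,0],[0,0,0,-125,0,0,0],[0,0,0,-170,0,0,0],[0,0,0,-215,0,0,0]]]}}

```text
time_s: 47.15
tcp_pos: [0.5212, -0.269, 0.2551]
ee_rot: [[-0.999, -0.039, -0.001], [-0.039, 0.999, 0.002], [0.001, 0.002, -1.0]]
wrist_force: [0.1, -0.7, -0.5]
gripper_width: 1.001
gripper_force: 0.0
```

Call:
{"op": "servo_tool", "data": {"commands": [[[1,0,0,-20,0,0,0],[1,0,0,-20,0,0,0],[1,0,0,-20,0,0,0],[1,0,0,-20,0,0,0],[1,0,0,-20,0,0,0]]]}}

```text
time_s: 47.65
tcp_pos: [0.521, -0.2689, 0.2711]
ee_rot: [[-0.999, -0.039, -0.005], [-0.039, 0.999, 0.003], [0.005, 0.003, -1.0]]
wrist_force: [-0.1, -0.2, 0.5]
gripper_width: 0.631
gripper_force: 0.0
```

Run:
```python
from h import *
full(618,-265.5,235,-177.8)
c=cap("top");im=np.array(c["pixels"]).astype(int)
m=((im[...,0]-im[...,2]>40)).astype(np.uint8);m[:180]=0;m[330:]=0;m[:,:380]=0;m[:,450:]=0
v,u=np.nonzero(m);w=np.array([ray(c,a,b,.034)[:2] for a,b in zip(u,v)])*1000
print(len(w),w.min(0),w.max(0),cv2.minAreaRect(w.astype(np.float32)))
s=np.array(cap("side")["pixels"])[230:380,300:480]
cv2.imwrite("pics/l.png",cv2.resize(np.hstack([im[180:330,360:500].astype(np.uint8),s]),None,fx=2.5,fy=2.5,interpolation=cv2.INTER_CUBIC)[...,::-1])
```

```text
at [ 521.  -268.9  271.1] tilt [-0.005  0.003 -1.   ] w 0.631 t 47.65 -> shift [-97.  -0.  36.] turn [ 0.003 -0.005  0.001]
773 [ 441.51469983 -301.35538529] [ 572.40221547 -236.23330603] ((506.8943176269531, -269.4430236816406), (64.7054443359375, 131.6156463623047), 89.25145721435547)
```

View pics/l.png

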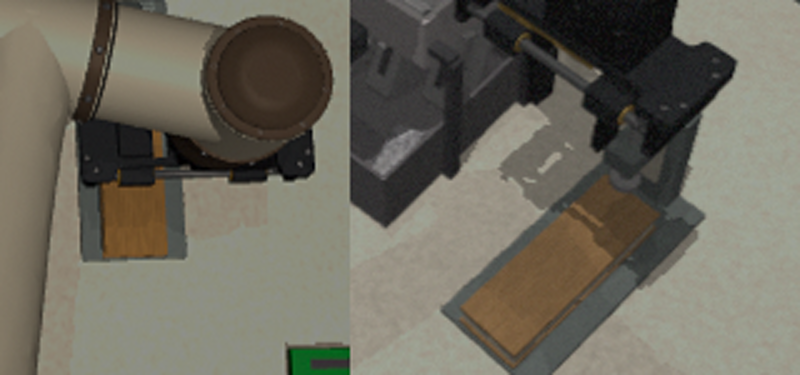

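The pack lies flat on the plate, its rear edge about 4 mm inside the plate's end and its front end under the foot. Now over the cap.

Call:
{"op": "servo_tool", "data": {"commands": [[[1,-25,0,0,0,0,0],[1,-50,0,0,0,0,0],[1,-75,0,0,0,0,0],[1,-97,0,0,0,0,0],[1,-97,0,20,0,0,0]]]}}

```text
time_s: 48.25
tcp_pos: [0.6221, -0.2656, 0.2535]
ee_rot: [[-0.999, -0.041, 0.002], [-0.041, 0.999, -0.0], [-0.002, -0.0, -1.0]]
wrist_force: [0.2, 0.2, 0.3]
gripper_width: 0.08
gripper_force: 0.0
```

Call:
{"op": "servo_tool", "data": {"commands": [[[1,0,0,10,0,0,0],[1,0,0,10,0,0,0],[1,0,0,10,0,0,0],[1,0,0,10,0,0,0],[1,0,0,10,0,0,0]]]}}

```text
time_s: 48.75
tcp_pos: [0.6186, -0.2655, 0.2439]
ee_rot: [[-0.999, -0.039, -0.0], [-0.039, 0.999, 0.001], [0.0, 0.001, -1.0]]
wrist_force: [0.8, 0.1, -1.0]
gripper_width: 0.002
gripper_force: 0.0
```

Run:
```python
from h import *
full(618,-265.5,175,-177.8);print(r.sense()["wrist_force"])
```

```text
at [ 618.6 -265.5  243.9] tilt [-0.     0.001 -1.   ] w 0.002 t 48.75 -> shift [ 1. -0. 69.] turn [ 0.001 -0.     0.001]
[ 0.80326703  0.11872513 -1.00842609]
```

Press down 66 mm slowly and read the force.

Call:
{"op": "servo_tool", "data": {"commands": [[[1,1,0,10,0,0,0],[1,1,0,20,0,0,0],[1,1,0,28,0,0,0],[1,1,0,36,0,0,0],[1,1,0,44,0,0,0]]]}}

```text
time_s: 49.25
tcp_pos: [0.6171, -0.2651, 0.1981]
ee_rot: [[-0.999, -0.039, -0.003], [-0.039, 0.999, 0.002], [0.003, 0.002, -1.0]]
wrist_force: [-0.9, 0.6, 2.9]
gripper_width: 0.003
gripper_force: 1.4
```

Call:
{"op": "servo_tool", "data": {"commands": [[[1,0,0,6,0,0,0],[1,0,0,12,0,0,0],[1,0,0,17,0,0,0],[1,0,0,21,0,0,0],[1,0,0,22,0,0,0]]]}}

```text
time_s: 49.75
tcp_pos: [0.6171, -0.2651, 0.1763]
ee_rot: [[-0.999, -0.039, -0.003], [-0.039, 0.999, 0.002], [0.003, 0.002, -1.0]]
wrist_force: [-2.6, 2.3, 5.1]
gripper_width: 0.003
gripper_force: 1.9
```

Run:
```python
from h import *
full(618,-265.5,175,-177.8);print(r.sense()["wrist_force"])
```

```text
at [ 617.1 -265.1  176.3] tilt [-0.003  0.002 -1.   ] w 0.003 t 49.75 -> shift [-1. -0.  1.] turn [ 0.002 -0.003  0.001]
[-2.56648569  2.29218505  5.08662346]
```

Call:
{"op": "servo_tool", "data": {"commands": [[[1,0,0,1,0,0,0],[1,0,0,2,0,0,0],[1,0,0,2,0,0,0],[1,0,0,2,0,0,0],[1,0,0,2,0,0,0]]]}}

```text
time_s: 50.25
tcp_pos: [0.6173, -0.2652, 0.1755]
ee_rot: [[-0.999, -0.039, -0.002], [-0.039, 0.999, 0.002], [0.002, 0.002, -1.0]]
wrist_force: [-3.2, 1.6, 5.2]
gripper_width: 0.005
gripper_force: 2.7
```

Run:
```python
from h import *
full(618,-265.5,175,-177.8);print(r.sense()["wrist_force"])
```

```text
at [ 617.3 -265.2  175.5] tilt [-0.002  0.002 -1.   ] w 0.005 t 50.25 -> shift [-1. -0.  0.] turn [ 0.002 -0.002  0.001]
[-3.19513176  1.64666127  5.22722178]
```

Call:
{"op": "servo_tool", "data": {"commands": [[[1,0,0,1,0,0,0],[1,0,0,2,0,0,0],[1,0,0,2,0,0,0],[1,0,0,2,0,0,0],[1,0,0,2,0,0,0]]]}}

```text
time_s: 50.75
tcp_pos: [0.6173, -0.2653, 0.1754]
ee_rot: [[-0.999, -0.04, -0.001], [-0.04, 0.999, 0.001], [0.001, 0.001, -1.0]]
wrist_force: [-4.9, 3.4, 10.4]
gripper_width: 0.006
gripper_force: 5.7
```

Call:
{"op": "servo_tool", "data": {"commands": [[[1,0,0,1,0,0,0],[1,0,0,1,0,0,0],[1,0,0,1,0,0,0],[1,0,0,1,0,0,0],[1,0,0,1,0,0,0]]]}}

```text
time_s: 51.25
tcp_pos: [0.6173, -0.2653, 0.1754]
ee_rot: [[-0.999, -0.04, -0.001], [-0.04, 0.999, 0.001], [0.0, 0.001, -1.0]]
wrist_force: [-5.5, 4.0, 13.7]
gripper_width: 0.006
gripper_force: 7.1
```

The foot has stopped on the pack: TCP height stays at 175.4 mm while the force rises to 13.7 N. I'll hold, then let it rise.

Call:
{"op": "servo_tool", "data": {"commands": [[[1,0,0,0,0,0,0],[1,0,0,0,0,0,0],[1,0,0,0,0,0,0],[1,0,0,0,0,0,0],[1,0,0,0,0,0,0]]]}}

```text
time_s: 51.75
tcp_pos: [0.6173, -0.2652, 0.1754]
ee_rot: [[-0.999, -0.04, -0.001], [-0.04, 0.999, 0.001], [0.001, 0.001, -1.0]]
wrist_force: [-7.8, 4.2, 14.6]
gripper_width: 0.003
gripper_force: 7.1
```

Call:
{"op": "servo_tool", "data": {"commands": [[[1,0,0,0,0,0,0],[1,0,0,0,0,0,0],[1,0,0,0,0,0,0],[1,0,0,0,0,0,0],[1,0,0,0,0,0,0]]]}}

```text
time_s: 52.25
tcp_pos: [0.6173, -0.2653, 0.1754]
ee_rot: [[-0.999, -0.04, -0.001], [-0.04, 0.999, 0.001], [0.001, 0.001, -1.0]]
wrist_force: [-6.5, 3.5, 14.5]
gripper_width: 0.008
gripper_force: 7.1
```

Call:
{"op": "servo_tool", "data": {"commands": [[[1,0,0,0,0,0,0],[1,0,0,0,0,0,0],[1,0,0,0,0,0,0],[1,0,0,0,0,0,0],[1,0,0,0,0,0,0]]]}}

```text
time_s: 52.75
tcp_pos: [0.6173, -0.2652, 0.1754]
ee_rot: [[-0.999, -0.04, -0.001], [-0.04, 0.999, 0.001], [0.001, 0.001, -1.0]]
wrist_force: [-6.5, 4.4, 15.3]
gripper_width: 0.006
gripper_force: 7.1
```

Call:
{"op": "servo_tool", "data": {"commands": [[[1,0,0,-6,0,0,0],[1,0,0,-14,0,0,0],[1,0,0,-24,0,0,0],[1,0,0,-34,0,0,0],[1,0,0,-44,0,0,0]]]}}

```text
time_s: 53.25
tcp_pos: [0.6178, -0.2654, 0.2163]
ee_rot: [[-0.999, -0.039, -0.002], [-0.039, 0.999, 0.002], [0.002, 0.002, -1.0]]
wrist_force: [0.1, 0.9, 1.3]
gripper_width: 0.004
gripper_force: 0.6
```

Call:
{"op": "servo_tool", "data": {"commands": [[[1,0,0,-15,0,0,0],[1,0,0,-35,0,0,0],[1,0,0,-60,0,0,0],[1,0,0,-90,0,0,0],[1,0,0,-110,0,0,0]]]}}

```text
time_s: 53.75
tcp_pos: [0.6186, -0.2658, 0.3281]
ee_rot: [[-0.999, -0.039, 0.001], [-0.039, 0.999, 0.001], [-0.002, 0.001, -1.0]]
wrist_force: [-0.1, 0.5, 0.2]
gripper_width: 0.004
gripper_force: 0.0
```

Call:
{"op": "servo_tool", "data": {"commands": [[[1,45,0,0,0,0,0],[1,90,0,0,0,0,0],[1,135,0,0,0,0,0],[1,160,-20,0,0,0,0],[1,160,-40,0,0,0,0]]]}}

```text
time_s: 54.25
tcp_pos: [0.457, -0.3119, 0.3279]
ee_rot: [[-0.999, -0.039, 0.001], [-0.039, 0.999, 0.001], [-0.001, 0.001, -1.0]]
wrist_force: [0.9, 0.1, 0.2]
gripper_width: 0.006
gripper_force: 0.0
```

Call:
{"op": "servo_tool", "data": {"commands": [[[1,0,-40,0,0,0,0],[1,0,-85,0,0,0,0],[1,0,-130,0,0,0,0],[1,0,-160,0,0,0,0],[1,0,-160,0,0,0,0]]]}}

```text
time_s: 54.75
tcp_pos: [0.4655, -0.475, 0.3234]
ee_rot: [[-0.999, -0.035, -0.003], [-0.035, 0.999, 0.003], [0.003, 0.003, -1.0]]
wrist_force: [0.2, -0.3, -0.8]
gripper_width: 0.008
gripper_force: 0.0
```

Run:
```python
from h import *
t=np.array(cap("top")["pixels"])[150:320,240:470]
s=np.array(cap("side")["pixels"])[170:400,230:480]
f=lambda a:cv2.resize(a,(400,int(400*a.shape[0]/a.shape[1])),interpolation=cv2.INTER_CUBIC)
a,b=f(t),f(s);a=cv2.copyMakeBorder(a,0,b.shape[0]-a.shape[0],0,0,cv2.BORDER_CONSTANT)
cv2.imwrite("pics/m.png",np.hstack([a,b])[...,::-1])
```

```text
(no output)
```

View pics/m.png

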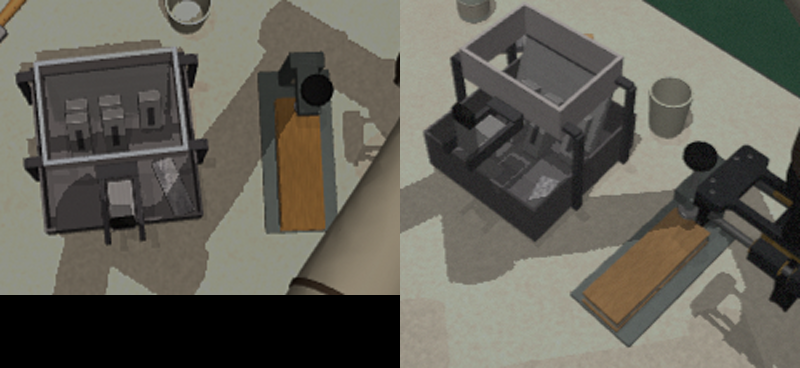

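The foot is back up, with its cap at (317,90) in the left panel. The pack lies under it, the floor hangs open, and the bars are in the tote leaning against it. The arm touches nothing, so I'm handing in.

```bash
python3 -c "
from station import r
print(r.finish_job())"
```

```text
the job is handed in; nothing more can be done
None
```

I handed the job in at about 55 s: all six bars dropped into the tote, and the pack was gauged (foot held on it for over 1.5 s, then back up) and left under the foot; no verdict came back, and I viewed 16 pictures, two over the limit of 14.

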